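# Pack an interlocked layer of stock boxes and clamp the stop

## Task

Pack the stock boxes for storage: unscrew the clamp knob to free the sliding stop, slide the stop all the way back, and lay every box upright in an outline of its own, so that they make the interlocking layer marked on the board. If there are fewer than six boxes, leave empty only one or both of the two crosswise outlines on the sliding stop's half. Then slide the stop up against the layer's end and screw the clamp fully home again; do not disturb the spools, brush and bowl nearby.

Things in the scene. Friction and masses are not known exactly. Their poses are not given: they have to be found in the camera images.
- board: Plywood packing board, 18 mm thick, fixed to the bench, turned by up to about 12 degrees. Origin on the bench surface; board x across, y along towards the sliding stop, z up; the plate spans x -110..110, y -150..180 mm. A fixed wooden lip 20 mm tall above the plate stands across the -y end, inner face at y = -130 mm; six dark outlines are marked between lip and stop.
- stop (a joint): Position (m) of the sliding stop along board +y. 0 = its face just bears on the full layer (1 mm clear of the outlines' end); positive = backed off from the outlines, up to +0.060; negative (to -0.065) = over the outlines, where it begins. Slides with about 1.5 N when freed, and stays where left. With the clamp tight it is held against about 12 N.
- stop_face (a point): Middle of the sliding stop's face, at its top edge, 48 mm above the bench. The stop is a light wooden bar 140 (board x) x 14 x 30 mm lying across the board, the face looks to board -y; behind it (board +y) a 50 x 50 mm metal block with its top 45 mm above the bench carries the clamp knob, whose axis is 38 mm behind the face.
- clamp (a joint): Angle (rad) of the clamp knob about its vertical axis. 0 = screwed home, the stop is locked; grows counter-clockwise seen from above to 1.75 = fully loose; it begins near 0. The stop moves freely from about 0.7 rad on. Stays where left; takes about 0.15 N m near home, less when loose. At 0 the grip bar lies along board x.
- clamp_grip (a point): On the knob's axis, in its black grip bar, 68 mm above the bench; x of this frame runs along the bar, z up. The bar is 46 mm long, 12 mm wide, 24 mm tall (from 54 to 78 mm above the bench), on a 34 mm disc. It rides with the sliding stop.
- slot1 (a point): Centre of an outline (84 x 41 mm) on the board's top surface, 18 mm above the bench, axes as the board's: crosswise, against the lip, on the board's -x side. Long side along board x; neighbours lie 2 mm apart.
- slot2 (a point): Centre of an outline (84 x 41 mm) on the board's top surface, 18 mm above the bench, axes as the board's: crosswise, next to slot1, second from the lip on the -x side. Long side along board x; neighbours lie 2 mm apart.
- slot3 (a point): Centre of an outline (84 x 41 mm) on the board's top surface, 18 mm above the bench, axes as the board's: lengthwise, against the lip on the +x side, beside slot1 and slot2. Long side along board y; neighbours lie 2 mm apart.
- slot4 (a point): Centre of an outline (84 x 41 mm) on the board's top surface, 18 mm above the bench, axes as the board's: lengthwise, on the -x side beyond slot2, its end against the sliding stop's place. Long side along board y; neighbours lie 2 mm apart.
- slot5 (a point): Centre of an outline (84 x 41 mm) on the board's top surface, 18 mm above the bench, axes as the board's: crosswise, on the +x side beyond slot3. Long side along board x; neighbours lie 2 mm apart.
- slot6 (a point): Centre of an outline (84 x 41 mm) on the board's top surface, 18 mm above the bench, axes as the board's: crosswise, on the +x side beyond slot5, against the sliding stop's place. Long side along board x; neighbours lie 2 mm apart.
- box1: Stock box, may be absent (all six are alike): 84 (own x) x 41 (own y) x 40 mm, about 0.16 kg, grey lid, fixed shut, with a wooden grip bar on top: 40 mm along x, 12 mm wide, from 40 to 64 mm above the box's underside. Origin: centre of the underside. Either end may come first.
- box2: Stock box, may be absent (all six are alike): 84 (own x) x 41 (own y) x 40 mm, about 0.16 kg, grey lid, fixed shut, with a wooden grip bar on top: 40 mm along x, 12 mm wide, from 40 to 64 mm above the box's underside. Origin: centre of the underside. Either end may come first.
- box3: Stock box, may be absent (all six are alike): 84 (own x) x 41 (own y) x 40 mm, about 0.16 kg, grey lid, fixed shut, with a wooden grip bar on top: 40 mm along x, 12 mm wide, from 40 to 64 mm above the box's underside. Origin: centre of the underside. Either end may come first.
- box4: Stock box, may be absent (all six are alike): 84 (own x) x 41 (own y) x 40 mm, about 0.16 kg, grey lid, fixed shut, with a wooden grip bar on top: 40 mm along x, 12 mm wide, from 40 to 64 mm above the box's underside. Origin: centre of the underside. Either end may come first.
- box5: Stock box, may be absent (all six are alike): 84 (own x) x 41 (own y) x 40 mm, about 0.16 kg, grey lid, fixed shut, with a wooden grip bar on top: 40 mm along x, 12 mm wide, from 40 to 64 mm above the box's underside. Origin: centre of the underside. Either end may come first.
- box6: Stock box, may be absent (all six are alike): 84 (own x) x 41 (own y) x 40 mm, about 0.16 kg, grey lid, fixed shut, with a wooden grip bar on top: 40 mm along x, 12 mm wide, from 40 to 64 mm above the box's underside. Origin: centre of the underside. Either end may come first.
- spool_a: Bystander: thread spool, 40 mm across, 50 mm tall, standing; origin under its centre. Leave alone.
- spool_b: Bystander: a second such thread spool. Leave alone.
- brush: Bystander: brush about 170 mm long lying on the bench. Leave alone.
- bowl: Bystander: dark wooden bowl, 100 mm across, 40 mm tall; origin under its centre. Leave alone.
Mind the look-alikes: they are no part of the job. Leave any blue or green look-alike of the box3 alone. Leave any red look-alike of the box5 alone.

How it is judged:
By the outcome, as a careful person would: the job done as asked, in the order asked, and still so for the second after the job is handed in, with the robot touching nothing.
Of box1, box2, box3, box4, box5, box6 only 4 to 6 are there at a start; the rules pass over those that are not, and their reading is None.
At some moment in a run one of box1, box2, box3, box4, box5, box6 may be knocked a few centimetres aside while the robot is not near it.
Once in a run the grip may slacken for a moment while it holds something.
It also fails if it takes over 210 s, if anything falls off the work surface, if the arm or the gripper's body presses on something with over 40 N, if the wrist force passes 120 N, or if a joint passes its speed limit or range.

## Robot

A 6-joint arm with a two-finger parallel gripper is mounted at the origin on the work surface. World frame = base frame: x ahead of the robot, y to its left, z up, the work surface at z = 0. Lengths are in mm, angles in rad, forces in N, time in s.
With the tool pointing down it reaches from about 275 to 750 mm from the base axis. Payload 10.2 kg.
Tool frame: the origin (TCP) lies at the very end of the fingers, on their centre line; the grasp point (between the pads) lies 19 mm behind it; z points along the fingers, y is the direction in which the jaws open and shut (so a half turn about z gives the same grasp; the last joint's range is limited). The gripper opens to 88 mm and grips with 3 to 60 N. Pads are 18 mm wide; open, the fingers measure 123 mm over their backs; the gripper's body (75 mm by 187 mm) begins 45 mm behind the grasp point.
Start: joints at [1.011, 0.313, 1.498, -0, 1.331, -0.223], TCP at [173.509, 495.506, 238.72] pointing down, gripper open.
Joint ranges: [-2.94, 2.94], [-0.97, 2.17], [0.19, 2.56], [-1.23, 4.37], [0.02, 3.11], [-2.88, 2.88]. Speed limits (rad/s): [2.39, 2.39, 3.01, 3.14, 3.14, 3.14].

## Interface

Orientations are given as a unit quaternion [x, y, z, w].
In Python, from plant import bot gives the robot as it stands.
- The arm moves only by the tool arm_command, never from a script. Its argument "rows" is a list that holds one entry, the list of rows, each a list of 5 numbers: the opening, from 0 (shut) to 1 (fully open), then the shift along the tool's x, y, z in mm, then the turn about the tool's z in rad. A call has exactly 10 rows; each row is the pose to reach, as a shift and turn from the pose measured when the call began, along the tool's axes at that moment; what a row does not reach only later rows make up. A row lasts 1/10 s, in which the tool goes at most 50 mm and 8.59 degrees, less where a joint would pass 70% of its speed; a pose out of reach is approached as far as the arm can. A call with a gripper value outside its range is refused whole. The fingers move at their own pace and stop on an object; the grip force is fixed at half the most. Time passes only in rows, so rows that repeat a pose let the fingers close, or fill a call up. It gives the time, the measured TCP pose, the force and the opening at its end, in the units of the state.
- bot.read_state(): the state, without advancing time (a new reading comes with each control period).
- bot.snapshot(name): name is "scene" or "top" or "wrist"; returns a dict with "color" (420x560x3 uint8, blue, green, red), "vfov" (degrees; the focal length in pixels is half the picture's height over the tangent of half this angle, whatever the lens; pixels are square), "cx", "cy" (the principal point, pixels), "distortion" ([k1, k2, p1, p2, k3] as OpenCV has them; the pictures are not rectified), "camera_from_world" (4x4, takes a point from world to camera coordinates); the wrist camera has in their place "T_tool_cam" (4x4, takes a point from camera to tool coordinates, whose origin is the TCP and whose axes are the flange's). Camera axes: x right, y down, z forward; pixel columns grow to the right and rows downward; lengths in mm; the calibration is good to about 2 mm. A picture is of the moment at which its call begins: read the wrist's pose just before it. There is no depth.
- bot.sign_off(): hands the job in, once; it reports no verdict.
The state is a dict: "time_s": time; "joints": joint angles; "qd": joint speeds; "tau": joint torques, N m; "tool_pos": TCP position; "orientation": TCP orientation; "wrist_force": force on the tool from outside, world axes, zero at the start; "wrist_torque": the same for the moment, N m; "width": finger opening in mm.
Only numpy, scipy, OpenCV 4.12 (cv2) and the standard library are available. Lean on these libraries where they do the work, as an engineer would, in place of code of your own. Each camera call takes 0.05 s, during which the arm holds its last target.

## Working session

There is one attempt and no reset: what is moved stays moved. The work goes in short steps, Python scripts to look and compute and a tool call to move; the robot and the scene stay as the last step left them, time stands still between calls to the robot, and variables do not carry over. Pictures are saved under pics/ and viewed, and the job is handed in when it is done.

Besides the shell and the picture viewer there is one more tool, called after "Call:" as a command line: name --argument value ..., lists and objects as JSON in quotes. arm_command: Moves the arm, as the interface text tells. Its arguments: {"type":"object","properties":{"rows":{"type":"array","items":{"type":"array","items":{"type":"array","items":{"type":"number"}}}}},"required":["rows"]}

```bash
ls; mkdir -p pics; python3 - <<'E'
from plant import bot
import cv2
print(bot.read_state())
for n in("scene","top","wrist"):
    s=bot.snapshot(n); cv2.imwrite(f"pics/{n}0.png",s["color"]); print(n,{k:v for k,v in s.items() if k!="color"})
E
```

```text
pics
{'time_s': 0.0, 'joints': array([ 1.01060528e+00,  3.13456979e-01,  1.49839954e+00, -1.24355819e-06,
        1.33101427e+00, -2.23434822e-01]), 'qd': array([-1.13492484e-03,  1.32212056e-03,  1.11902553e-03, -8.23609254e-05,
       -1.12412346e-03,  4.09468374e-04]), 'tau': array([ 4.16445391e-04, -4.02213979e+01, -2.52266461e+01,  6.94715884e-02,
        3.52850812e-02, -1.18911566e-04]), 'tool_pos': array([173.37423365, 495.29552178, 238.17163266]), 'orientation': array([ 1.67583437e-01,  9.85857689e-01, -5.90871471e-04, -2.43480354e-04]), 'wrist_force': array([0.20619162, 0.04208775, 0.71433253]), 'wrist_torque': array([ 0.02033365,  0.02953585, -0.00172811]), 'width': 88.04601971487419}
scene {'vfov': 44.443104030447955, 'cx': 279.5094872593329, 'cy': 203.9737599238117, 'distortion': array([0.00363322, 0.        , 0.        , 0.        , 0.        ]), 'camera_from_world': array([[ 8.87203482e-01,  4.61354474e-01,  4.69361733e-03,
        -4.69505502e+02],
       [ 2.43909876e-01, -4.60364857e-01, -8.53564392e-01,
        -7.21607993e+01],
       [-3.91634975e-01,  7.58430121
[... 473 characters left out ...]
830e+02],
       [ 1.45174063e-01, -1.06787054e-02, -9.89348501e-01,
         1.29311235e+03],
       [ 0.00000000e+00,  0.00000000e+00,  0.00000000e+00,
         1.00000000e+00]])}
wrist {'vfov': 71.56585384681634, 'cx': 282.1422495204763, 'cy': 208.82586303085117, 'distortion': array([0.0118932, 0.       , 0.       , 0.       , 0.       ]), 'T_tool_cam': array([[-1.31631671e-03, -9.62148729e-01, -2.72521725e-01,
         6.98033114e+01],
       [ 9.99998566e-01, -9.76219358e-04, -1.38354699e-03,
        -4.24585065e-01],
       [ 1.06513699e-03, -2.72523155e-01,  9.62148635e-01,
        -1.46751968e+02],
       [ 0.00000000e+00,  0.00000000e+00,  0.00000000e+00,
         1.00000000e+00]])}
```

View pics/scene0.png

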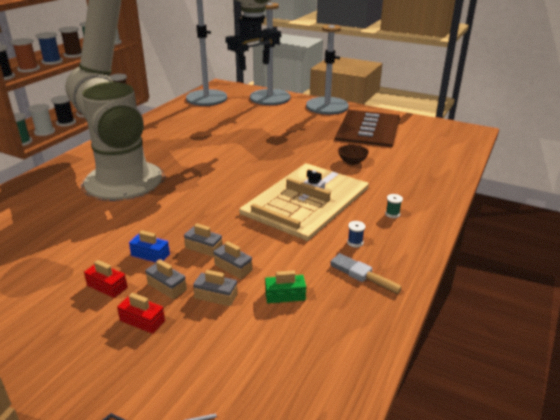

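View pics/top0.png

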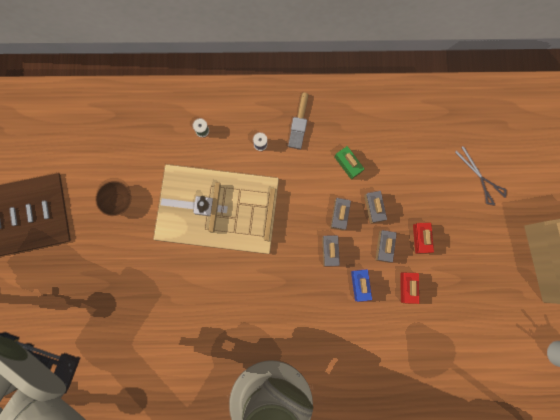

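View pics/wrist0.png

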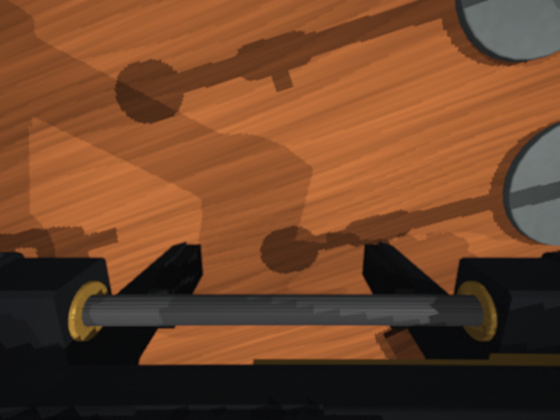

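```bash
cat > h.py <<'E'
import numpy as np, cv2
from scipy.spatial.transform import Rotation as R
from plant import bot
def snap(n,fn=None):
    st=bot.read_state(); s=bot.snapshot(n)
    if fn: cv2.imwrite("pics/"+fn+".png",s["color"])
    if n=="wrist":
        T=np.eye(4);T[:3,:3]=R.from_quat(st["orientation"]).as_matrix();T[:3,3]=st["tool_pos"]
        s["wc"]=T@s["T_tool_cam"]
    else: s["wc"]=np.linalg.inv(s["camera_from_world"])
    f=s["color"].shape[0]/2/np.tan(np.radians(s["vfov"])/2)
    s["K"]=np.array([[f,0,s["cx"]],[0,f,s["cy"]],[0,0,1]])
    return s
def px2w(s,pts,z):
    p=cv2.undistortPoints(np.array(pts,float).reshape(-1,1,2),s["K"],s["distortion"]).reshape(-1,2)
    d=np.c_[p,np.ones(len(p))]@s["wc"][:3,:3].T; o=s["wc"][:3,3]
    return (o+d*((z-o[2])/d[:,2])[:,None])[:,:2]
def w2px(s,P):
    cw=np.linalg.inv(s["wc"]); r=cv2.Rodrigues(cw[:3,:3])[0]
    return cv2.projectPoints(np.array(P,float).reshape(-1,1,3),r,cw[:3,3],s["K"],s["distortion"])[0].reshape(-1,2)
def go(x,y,z,yaw=None,st=None):
    """yaw: world direction angle of tool y (deg, mod 180). prints shift & turn"""
    st=st or bot.read_state(); M=R.from_quat(st["orientation"]).as_matrix()
    d=M.T@(np.array([x,y,z])-st["tool_pos"])
    cur=np.degrees(np.arctan2(M[1,1],M[0,1])); t=0
    if yaw is not None: t=-(((yaw-cur+90)%180)-90)  # tool z down -> sign flips
    print("shift",d.round(1),"turn",round(np.radians(t),3),"cur",round(cur,1),"j6",st["joints"][5].round(2))
E
python3 - <<'E'
from h import *
s=snap("top")
print(px2w(s,[(165,167),(278,178),(271,252),(155,242)],18))
print(px2w(s,[(341,213),(376,207),(332,250),(387,246)],55), px2w(s,[(113,198)],20),px2w(s,[(202,203)],78))
st=bot.read_state(); print(R.from_quat(st["orientation"]).as_matrix().round(3))
go(430,20,330,st=st)
cv2.imwrite("pics/topz.png",cv2.resize(s["color"][140:320,140:440],None,fx=2.6,fy=2.6,interpolation=cv2.INTER_CUBIC))
E
```

```text
[[656.60572299 296.16726154]
 [620.21367746 -28.93226879]
 [408.15245005  -5.91162175]
 [440.90072053 320.13711283]]
[[ 511.34348415 -201.32524911]
 [ 526.85670921 -299.20787196]
 [ 409.44052577 -173.04793045]
 [ 418.32785803 -324.44946068]] [[567.64121162 441.39348339]] [[540.88839415 180.41817399]]
[[-0.944  0.33  -0.   ]
 [ 0.33   0.944 -0.001]
 [ 0.    -0.001 -1.   ]]
shift [-399.2 -364.   -91.4] turn 0.0 cur 70.7 j6 -0.22
```

View pics/topz.png

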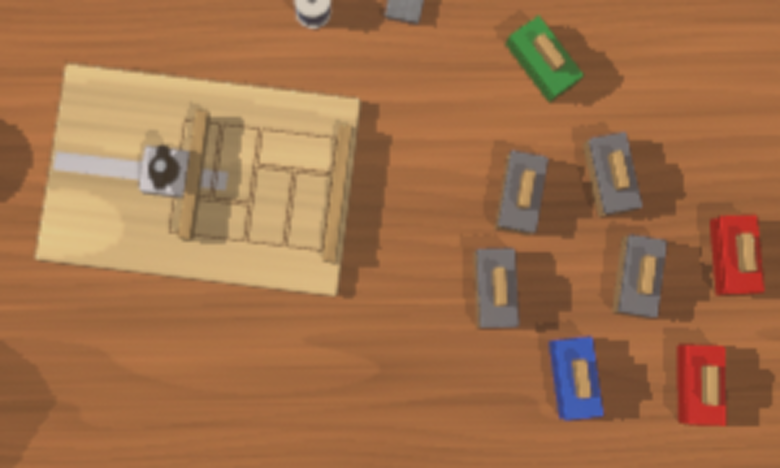

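```bash
python3 - <<'E'
from h import *
go(590,150,300,83.6)
E
```

```text
shift [-507.3 -188.4  -61.5] turn -0.225 cur 70.7 j6 -0.22
```

Call:
arm_command --rows '[[[1,-250,-94,-61,-0.12],[1,-507,-188,-61,-0.225],[1,-507,-188,-61,-0.225],[1,-507,-188,-61,-0.225],[1,-507,-188,-61,-0.225],[1,-507,-188,-61,-0.225],[1,-507,-188,-61,-0.225],[1,-507,-188,-61,-0.225],[1,-507,-188,-61,-0.225],[1,-507,-188,-61,-0.225]]]'

```text
time_s: 1.2
tool_pos: [557.0, 177.0, 295.1]
orientation: [0.056, 0.998, -0.0, -0.0]
wrist_force: [0.1, 1.1, 0.4]
width: 88.4
```

```bash
python3 - <<'E'
from h import *
s=snap("wrist","w1"); st=bot.read_state(); print(st["time_s"],st["tool_pos"],st["joints"].round(2)); go(590,150,300,83.6)
E
```

```text
1.25 [561.44172543 172.10995785 294.66127816] [ 0.1   0.42  1.2  -0.    1.52 -1.35]
shift [-31.  -18.6  -5.2] turn -0.005 cur 83.3 j6 -1.35
```

View pics/w1.png

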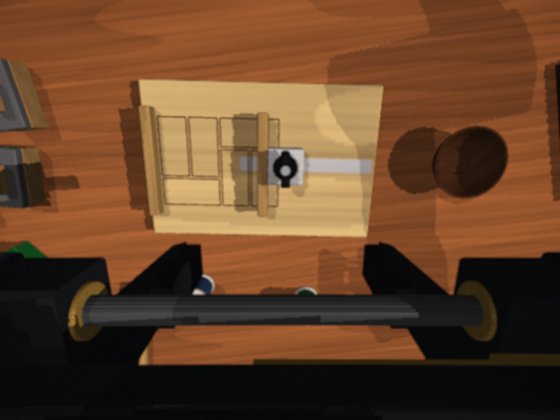

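```bash
python3 - <<'E'
from h import *
s=snap("wrist","w2"); st=bot.read_state(); print(st["time_s"],st["tool_pos"],st["qd"].round(2))
P=[(139,80),(383,86),(367,237),(155,233)]
print(px2w(s,P,18),px2w(s,[(286,169)],78))
go(450,150,300,83.6)
E
```

```text
1.3 [558.97371783 174.69615655 294.07904907] [ 0.08 -0.05  0.09  0.03 -0.01  0.06]
[[410.89664031  -4.55193173]
 [456.76477141 319.25729689]
 [671.69511117 289.75441108]
 [626.82759312 -35.29858781]] [[543.56859895 177.59852988]]
shift [105.3 -37.3  -5.8] turn -0.005 cur 83.3 j6 -1.35
```

Call:
arm_command --rows '[[[1,105,-37,-6,0.15],[1,105,-37,-6,0.3],[1,105,-37,-6,0.45],[1,105,-37,-6,0.6],[1,105,-37,-6,0.75],[1,105,-37,-6,0.9],[1,105,-37,-6,1.05],[1,105,-37,-6,1.2],[1,105,-37,-6,1.35],[1,105,-37,-6,1.5]]]'

```text
time_s: 2.3
tool_pos: [449.8, 150.6, 300.0]
orientation: [0.723, 0.69, -0.001, 0.0]
wrist_force: [0.8, 0.4, 0.4]
width: 88.2
```

Call:
arm_command --rows '[[[1,0,0,0,0.15],[1,0,0,0,0.3],[1,0,0,0,0.45],[1,0,0,0,0.6],[1,0,0,0,0.75],[1,0,0,0,0.9],[1,0,0,0,1.05],[1,0,0,0,1.2],[1,0,0,0,1.35],[1,0,0,0,1.5]]]'

```text
time_s: 3.3
tool_pos: [449.3, 151.1, 299.9]
orientation: [1.0, 0.012, -0.001, 0.001]
wrist_force: [-0.1, -0.3, 0.2]
width: 87.7
```

```bash
python3 - <<'E'
from h import *
go(450,150,300,83.6)
s=snap("wrist","w3"); st=bot.read_state(); print(st["time_s"],st["tool_pos"],st["qd"].round(2),st["joints"].round(2))
E
```

```text
shift [ 0.7  1.1 -0.1] turn 0.136 cur -88.6 j6 1.62
3.35 [449.35455675 151.03659241 299.93016035] [-0.    0.   -0.   -0.   -0.   -0.31] [ 0.08  0.16  1.53 -0.    1.45  1.63]
```

View pics/w3.png

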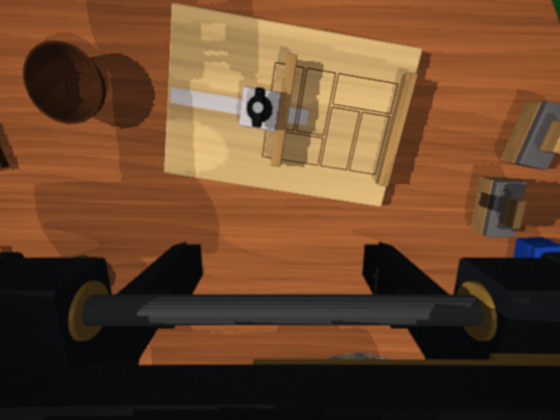

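```bash
python3 - <<'E'
from h import *
st=bot.read_state()
s=snap("wrist","w4"); im=s["color"]
# verify pose static
print(st["qd"].round(3))
cv2.imwrite("pics/w4z.png",cv2.resize(im[0:215,155:430],None,fx=2.8,fy=2.8,interpolation=cv2.INTER_CUBIC))
P=[(173,3),(421,49),(383,206),(165,172)]
print(px2w(s,P,18))
E
```

```text
[-0.001  0.    -0.003 -0.001 -0.001 -0.312]
[[666.32283321 291.15660533]
 [619.25615433 -30.58992438]
 [404.44340212  -4.63097595]
 [451.57550318 322.24502301]]
```

View pics/w4z.png

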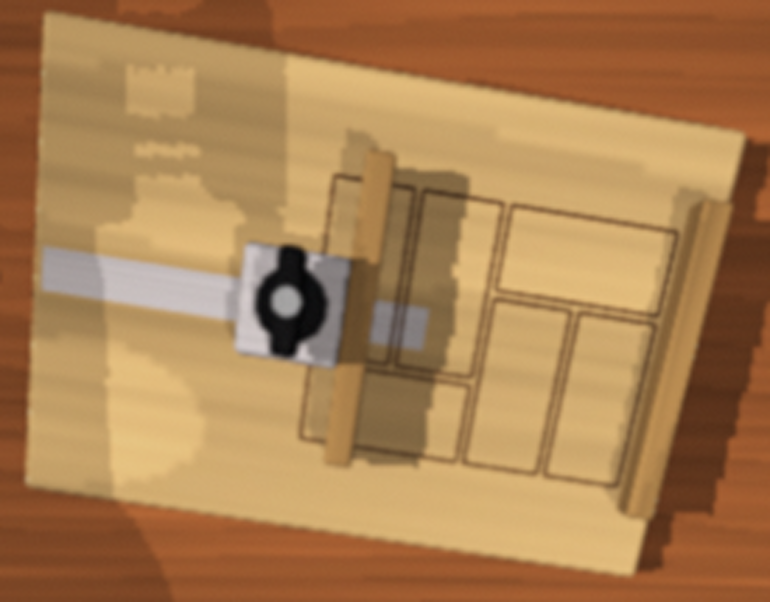

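```bash
cat > fit.py <<'E'
from h import *
from scipy.optimize import least_squares
def bw(b,P): # board->world
    c,s_=np.cos(b[2]),np.sin(b[2]); P=np.atleast_2d(P)
    return P@np.array([[c,s_],[-s_,c]])+b[:2]
E
python3 - <<'E'
from fit import *
s=snap("wrist","w5"); print(bot.read_state()["qd"].round(3))
C=[(173,3),(421,49),(383,206),(165,172)]
CB=[(110,180),(110,-150),(-110,-150),(-110,180)]
Z={(678,231):(63.5,0),(511,206):(63.5,84),(660,315):(22.5,0),(497,292):(22.5,84),
(576,312):(20.5,41),(655,323):(20.5,0),(617,487):(-63.5,0),(545,473):(-63.5,41),
(497,298):(20.5,84),(572,309):(20.5,43),(538,473):(-63.5,43),(463,461):(-63.5,84),
(423,190):(63.5,127),(503,202):(63.5,86),(397,366):(-20.5,127),(471,376):(-20.5,86),
(470,382):(-22.5,86),(458,461):(-63.5,86),(336,175):(63.5,170),(301,438):(-63.5,170)}
zp=np.array(list(Z))/2.8+[155,0]-[0.3,0.3]; zb=np.array(list(Z.values()),float)
pc=px2w(s,C,18); pz=px2w(s,zp,18)
def f(p): 
    return np.r_[((bw(p,CB)-pc)*0.5).ravel(),(bw(p,zb+[0,p[3]])-pz).ravel()]
r=least_squares(f,[530,150,-.12,-130]); print(r.x,np.degrees(r.x[2])); print(f(r.x).reshape(-1,2).round(1))
r2=least_squares(lambda p:f(np.r_[p,-129.])[8:],[530,150,-.12]); print(r2.x)
k=px2w(s,np.array([(288,300)])/2.8+[155,0],78); print("knob",k, [np.array([[np.cos(r.x[2]),np.sin(r.x[2])],[-np.sin(r.x[2]),np.cos(r.x[2])]])@(k[0]-r.x[:2])])
# knob from stop face: top corners at z48
e=px2w(s,np.array([(362,152),(327,464)])/2.8+[155,0],48);print("stop top corners face?",e)
E
```

```text
[-0.003  0.003 -0.003 -0.     0.001 -0.044]
[ 5.33933529e+02  1.30696360e+02 -1.23011202e-01 -1.27492918e+02] -7.048022735344702
[[ 0.3  1. ]
 [ 1.6 -1.6]
 [-0.   0.3]
 [-1.3  0.3]
 [ 0.7 -1.3]
 [ 2.   0.3]
 [-1.3  0.2]
 [ 0.3  1.6]
 [ 1.4 -0.8]
 [ 0.6 -1.6]
 [-0.2 -0.7]
 [-1.6  1.4]
 [ 1.1  2. ]
 [ 0.3 -1. ]
 [-1.2 -0.3]
 [-1.4  0.6]
 [ 1.4  0.3]
 [ 0.6 -1.7]
 [-0.5  1.5]
 [-1.6 -1.3]
 [-0.6 -1.4]
 [-1.1 -0. ]
 [ 1.3  1.2]
 [-0.5  1.1]]
[ 5.34031931e+02  1.32202659e+02 -1.21216737e-01]
knob [[540.24097994 181.48615543]] [array([2.78200821e-02, 5.11799421e+01])]
stop top corners face? [[604.27317977 151.51424763]
 [467.02250449 164.49739647]]
```

```bash
python3 - <<'E'
from fit import *
go(540.3,181.5,57,83)
E
```

```text
shift [ 92.1 -27.8 242.8] turn 0.156 cur -88.1 j6 1.61
```

Call:
arm_command --rows '[[[1,46,-14,50,0.1],[1,92,-28,100,0.156],[1,92,-28,140,0.156],[1,92,-28,180,0.156],[1,92,-28,205,0.156],[1,92,-28,205,0.156],[1,92,-28,205,0.156],[1,92,-28,205,0.156],[1,92,-28,205,0.156],[1,92,-28,205,0.156]]]'

```text
time_s: 4.45
tool_pos: [540.8, 181.8, 96.3]
orientation: [0.998, -0.061, 0.001, 0.0]
wrist_force: [-0.2, -0.3, -0.2]
width: 88.2
```

```bash
python3 - <<'E'
from fit import *
go(540.3,181.5,57,83)
s=snap("scene"); cv2.imwrite("pics/s1.png",cv2.resize(s["color"][120:300,200:420],None,fx=3,fy=3))
E
```

```text
shift [-0.5  0.4 39.3] turn 0.0 cur -97.0 j6 1.81
```

View pics/s1.png

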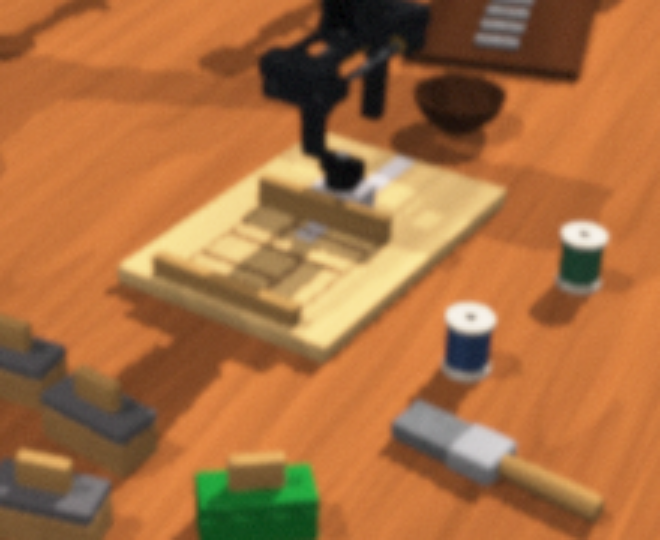

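Call:
arm_command --rows '[[[1,-0.5,0.4,20,0],[1,-0.5,0.4,39,0],[1,-0.5,0.4,39,0],[0.3,-0.5,0.4,39,0],[0,-0.5,0.4,39,0],[0,-0.5,0.4,39,0],[0,-0.5,0.4,39,0],[0,-0.5,0.4,39,0],[0,-0.5,0.4,39,0],[0,-0.5,0.4,39,0]]]'

```text
time_s: 5.5
tool_pos: [540.1, 181.4, 57.0]
orientation: [0.998, -0.061, 0.0, 0.001]
wrist_force: [-0.2, -0.1, -0.5]
width: 34.6
```

```bash
python3 - <<'E'
from fit import *
st=bot.read_state();print(st["width"],st["wrist_force"],st["wrist_torque"],st["tool_pos"])
E
```

```text
34.55044142035471 [-0.151776   -0.07250661 -0.54792636] [0.01290207 0.15347979 0.02430214] [540.06803736 181.44380102  56.96681746]
```

Call:
arm_command --rows '[[[0,0,0,0,0],[0,0,0,0,0],[0,0,0,0,0],[0,0,0,0,0],[0,0,0,0,0],[0,0,0,0,-0.12],[0,0,0,0,-0.26],[0,0,0,0,-0.4],[0,0,0,0,-0.54],[0,0,0,0,-0.68]]]'

```text
time_s: 6.5
tool_pos: [540.1, 181.3, 57.0]
orientation: [0.961, 0.278, 0.0, 0.001]
wrist_force: [-0.7, 1.0, 0.5]
width: 11.9
```

```bash
python3 - <<'E'
from fit import *
st=bot.read_state();print(st["width"],st["wrist_force"],st["wrist_torque"],st["tool_pos"]);go(540,181.4,57,83)
E
```

```text
11.93924968360414 [-0.74444189  1.02213011  0.52190933] [-0.05715975  0.12093338 -0.02424083] [540.10582467 181.27844496  57.04027296]
shift [-0.  -0.2  0. ] turn 0.686 cur -57.7 j6 1.13
```

Grip good (11.9 mm). Continue to 1.75 rad, total 1.07 more.

Call:
arm_command --rows '[[[0,0,0,0,-0.14],[0,0,0,0,-0.28],[0,0,0,0,-0.42],[0,0,0,0,-0.56],[0,0,0,0,-0.7],[0,0,0,0,-0.84],[0,0,0,0,-0.96],[0,0,0,0,-1.06],[0,0,0,0,-1.06],[0,0,0,0,-1.06]]]'

```text
time_s: 7.5
tool_pos: [540.2, 181.2, 57.0]
orientation: [0.689, 0.725, -0.0, 0.001]
wrist_force: [1.1, 0.7, 0.2]
width: 11.5
```

```bash
python3 - <<'E'
from fit import *
st=bot.read_state();print(st["width"],st["wrist_force"],st["wrist_torque"],st["tool_pos"])
# stop travel wanted: face from y~13 to 102 => knob to board y 140
b=[534,131.5,-.1225]
for y in (139,140,142): 
    w=bw(b,(0,y))[0]; print(y,w); go(w[0],w[1],57)
E
```

```text
11.516199082105771 [1.11325294 0.66596282 0.19596334] [ 0.11975007 -0.1972566  -0.06683957] [540.21168364 181.24294609  57.03280197]
139 [550.98494545 269.45836918]
shift [87.6 15.2 -0.1] turn 0.0 cur 2.9 j6 0.07
140 [551.10713931 270.45087544]
shift [88.6 15.3 -0.1] turn 0.0 cur 2.9 j6 0.07
142 [551.35152701 272.43588794]
shift [90.5 15.7 -0.1] turn 0.0 cur 2.9 j6 0.07
```

Call:
arm_command --rows '[[[0,10,1.7,0,0],[0,20,3.4,0,0],[0,32,5.5,0,0],[0,44,7.6,0,0],[0,56,9.7,0,0],[0,66,11.4,0,0],[0,76,13.1,0,0],[0,83,14.4,0,0],[0,87,15,0,0],[0,87,15,0,0]]]'

```text
time_s: 8.5
tool_pos: [552.1, 270.3, 57.1]
orientation: [0.689, 0.725, 0.001, 0.002]
wrist_force: [8.2, -0.3, -4.3]
width: 11.3
```

```bash
python3 - <<'E'
from fit import *
st=bot.read_state();print(st["width"],st["wrist_force"],st["wrist_torque"],st["tool_pos"])
E
```

```text
11.307589890122859 [ 8.18549091 -0.27706656 -4.25052302] [-0.00572629 -1.36336525 -0.16509364] [552.11519127 270.32688301  57.08450597]
```

Call:
arm_command --rows '[[[0,0.5,0.1,0,0],[0,1,0.2,0,0],[0,1.5,0.3,0,0],[0,2,0.4,0,0],[0,2.5,0.5,0,0],[0,3,0.6,0,0],[0,3,0.6,0,0],[0,3,0.6,0,0],[0,3,0.6,0,0],[0,3,0.6,0,0]]]'

```text
time_s: 9.5
tool_pos: [552.4, 271.8, 57.0]
orientation: [0.689, 0.725, -0.001, 0.003]
wrist_force: [0.8, -13.8, 3.3]
width: 12.1
```

```bash
python3 - <<'E'
from fit import *
st=bot.read_state();print(st["width"],st["wrist_force"],st["wrist_torque"],st["tool_pos"])
E
```

```text
12.110984771790823 [  0.82225287 -13.84146728   3.29294724] [-2.22940196  0.00401779 -0.12403408] [552.42609494 271.80121874  57.01246834]
```

Call:
arm_command --rows '[[[0,-1.5,0,0,0],[0.5,-1.5,0,0,0],[0.6,-1.5,0,0,0],[0.6,-1.5,0,0,0],[0.6,-1.5,0,0,0],[0.6,-1.5,0,-40,0],[0.6,-1.5,0,-90,0],[0.6,-1.5,0,-140,0],[0.6,-1.5,0,-190,0],[0.6,-1.5,0,-190,0]]]'

```text
time_s: 10.5
tool_pos: [553.7, 272.0, 254.5]
orientation: [0.689, 0.725, 0.005, 0.006]
wrist_force: [0.7, 0.5, -0.4]
width: 52.9
```

```bash
python3 - <<'E'
from fit import *
st=bot.read_state();print(st["width"],st["tool_pos"],st["joints"].round(2))
go(395,-240,280,2)
E
```

```text
52.90843810301757 [553.65754263 271.99046409 254.49060474] [ 0.27  0.5   1.18 -0.01  1.44  0.22]
shift [-503.3 -184.   -27.3] turn 0.016 cur 2.9 j6 0.22
```

```bash
python3 - <<'E'
from h import *
go(385,-250,300,-88)
E
```

```text
shift [-512.9 -194.2  -47.5] turn -1.555 cur 2.9 j6 0.22
```

Call:
arm_command --rows '[[[0.6,-50,-19,-47,0.14],[0.6,-100,-38,-47,0.28],[0.6,-150,-57,-47,0.42],[0.6,-200,-76,-47,0.56],[0.6,-250,-95,-47,0.7],[0.6,-300,-114,-47,0.84],[0.6,-350,-133,-47,0.98],[0.6,-400,-152,-47,1.12],[0.6,-450,-171,-47,1.26],[0.6,-500,-190,-47,1.4]]]'

```text
time_s: 11.5
tool_pos: [403.0, -190.2, 299.3]
orientation: [0.994, 0.108, 0.007, 0.001]
wrist_force: [0.9, -0.7, 0.5]
width: 52.6
```

```bash
python3 - <<'E'
from h import *
go(385,-250,300,-88)
E
```

```text
shift [-30.4  54.6  -1. ] turn 0.181 cur -77.6 j6 0.64
```

Call:
arm_command --rows '[[[0.6,-30,55,0,0.1],[0.6,-30,55,0,0.18],[0.6,-30,55,0,0.18],[0.6,-30,55,0,0.18],[0.6,-30,55,0,0.18],[0.6,-30,55,0,0.18],[0.6,-30,55,0,0.18],[0.6,-30,55,0,0.18],[0.6,-30,55,0,0.18],[0.6,-30,55,0,0.18]]]'

```text
time_s: 12.5
tool_pos: [385.5, -250.3, 299.1]
orientation: [1.0, 0.018, 0.007, 0.001]
wrist_force: [0.1, -0.2, 0.0]
width: 53.2
```

```bash
python3 - <<'E'
from h import *
s=snap("wrist","w6"); s=snap("wrist","w6"); st=bot.read_state(); print(st["tool_pos"],st["qd"].round(3))
E
```

```text
[ 385.47911013 -250.33393453  299.04666216] [-0.002  0.001 -0.002  0.     0.001  0.002]
```

View pics/w6.png

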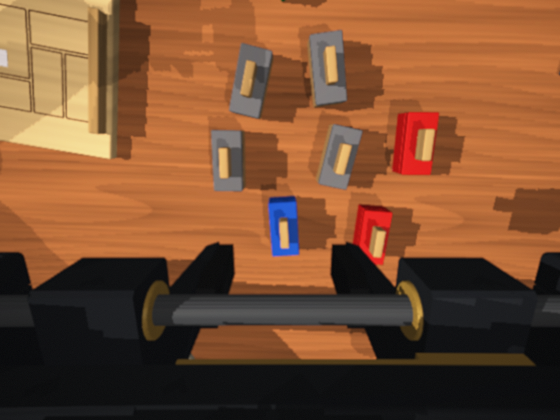

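```bash
cat > det.py <<'E'
from h import *
def boxes(s,z=40,rows=240,draw=None):
    im=s["color"]; hsv=cv2.cvtColor(im,cv2.COLOR_BGR2HSV)
    m=((hsv[...,1]<75)&(hsv[...,2]>35)&(hsv[...,2]<165)).astype(np.uint8)*255
    m[rows:]=0
    cs=cv2.findContours(m,cv2.RETR_EXTERNAL,cv2.CHAIN_APPROX_NONE)[0]; out=[]
    for c in cs:
        if cv2.contourArea(c)<150: continue
        w=px2w(s,cv2.convexHull(c).reshape(-1,2).astype(float),z).astype(np.float32)
        (cx,cy),(a,b_),an=cv2.minAreaRect(w)
        if a<b_: a,b_=b_,a; an+=90
        an=(an+90)%180-90
        out.append((cx,cy,a,b_,an)); print(np.round(out[-1],1), c.reshape(-1,2).mean(0).round())
    if draw: cv2.imwrite("pics/"+draw+".png",m)
    return out
E
python3 - <<'E'
from det import *
s=snap("wrist"); boxes(s,40,240,"m6")
for c in [(249,78),(332,65),(224,162),(343,159)]: print(px2w(s,[c],64).round(1))
E
```

```text
[ 410.8 -174.6   82.3   41.     1.3] [227. 160.]
[ 421.1 -329.3   82.8   41.1  -10.2] [340. 156.]
[ 513.3 -205.5   82.8   41.2  -11.5] [250.  80.]
[ 532.  -305.2   83.9   41.3    9.6] [328.  67.]
[[ 513.7 -206.8]]
[[ 531.5 -306.2]]
[[ 411.7 -174.8]]
[[ 420.8 -329.4]]
```

```bash
python3 - <<'E'
from h import *
go(411,-174.7,42.5,-88.7)
print(R.from_quat(bot.read_state()["orientation"]).as_matrix().round(4))
E
```

```text
shift [ 24.4 -75.  256.8] turn 0.013 cur -88.0 j6 0.7
[[ 9.993e-01  3.570e-02  1.490e-02]
 [ 3.570e-02 -9.994e-01 -7.000e-04]
 [ 1.490e-02  1.200e-03 -9.999e-01]]
```

Call:
arm_command --rows '[[[0.45,12,-37,40,0.013],[0.45,24.4,-75,90,0.013],[0.45,24.4,-75,140,0.013],[0.45,24.4,-75,190,0.013],[0.45,24.4,-75,230,0.013],[0.45,24.4,-75,245,0.013],[0.45,24.4,-75,256.5,0.013],[0.45,24.4,-75,256.5,0.013],[0.45,24.4,-75,256.5,0.013],[0.1,24.4,-75,256.5,0.013]]]'

```text
time_s: 13.65
tool_pos: [411.6, -175.2, 44.1]
orientation: [1.0, 0.011, 0.008, 0.001]
wrist_force: [0.3, 0.3, 0.3]
width: 33.5
```

```bash
python3 - <<'E'
from h import *
go(411,-174.7,42.5,-88.7)
st=bot.read_state();print(st["wrist_force"],st["width"])
E
```

```text
shift [-0.6 -0.6  1.6] turn 0.0 cur -88.7 j6 0.87
[0.28317165 0.3186646  0.32155316] 33.51375383951722
```

Call:
arm_command --rows '[[[0,-0.6,-0.6,1,0],[0,-0.6,-0.6,1,0],[0,-0.6,-0.6,1,0],[0,-0.6,-0.6,1,0],[0,-0.6,-0.6,1,0],[0,-0.6,-0.6,-20,0],[0,-0.6,-0.6,-60,0],[0,-0.6,-0.6,-100,0],[0,-0.6,-0.6,-130,0],[0,-0.6,-0.6,-130,0]]]'

```text
time_s: 14.65
tool_pos: [410.1, -175.3, 177.4]
orientation: [1.0, 0.011, 0.011, 0.003]
wrist_force: [0.4, 1.1, -1.4]
width: 11.9
```

```bash
python3 - <<'E'
from fit import *
st=bot.read_state();print(st["wrist_force"],st["width"])
b=[534.03,132.2,-.1212]
w=bw(b,(-21.5,-108.5))[0]; print(w)
go(w[0]-20,w[1],260,-97)
E
```

```text
[ 0.36321291  1.11686357 -1.38323694] 11.91562668758347
[499.56968948  27.09535215]
shift [  75.9 -200.1  -82.4] turn 0.145 cur -88.7 j6 0.87
```

```bash
python3 - <<'E'
from fit import *
go(450,60,220,-97)
E
```

```text
shift [  46.3 -234.   -43.3] turn 0.145 cur -88.7 j6 0.87
```

Call:
arm_command --rows '[[[0,6,-30,-43,0.03],[0,15,-78,-43,0.08],[0,25,-126,-43,0.12],[0,35,-174,-43,0.145],[0,42,-214,-43,0.145],[0,46,-234,-43,0.145],[0,46,-234,-43,0.145],[0,46,-234,-43,0.145],[0,46,-234,-43,0.145],[0,46,-234,-43,0.145]]]'

```text
time_s: 15.65
tool_pos: [449.7, 59.0, 219.5]
orientation: [0.998, -0.062, 0.011, 0.003]
wrist_force: [0.5, -0.4, -1.0]
width: 11.8
```

```bash
python3 - <<'E'
from fit import *
s=snap("wrist","w7"); s=snap("wrist","w7"); st=bot.read_state(); print(st["tool_pos"],st["qd"].round(3),st["width"],st["orientation"])
im=s["color"]; cv2.imwrite("pics/w7z.png",cv2.resize(im[0:270,140:420],None,fx=2.8,fy=2.2,interpolation=cv2.INTER_CUBIC))
E
```

```text
[449.75460409  59.23580328 219.65280957] [ 0.006 -0.001 -0.003  0.001  0.001  0.003] 11.937638525433675 [ 0.99802793 -0.06167133  0.01138404  0.00270253]
```

View pics/w7.png

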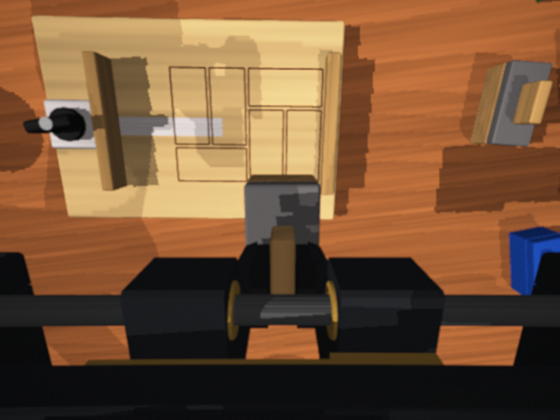

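```bash
python3 - <<'E'
import cv2
im=cv2.imread("pics/w7.png"); cv2.imwrite("pics/w7z.png",cv2.resize(im[50:200,150:345],None,fx=4,fy=4,interpolation=cv2.INTER_CUBIC))
E
```

```text
(no output)
```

View pics/w7z.png

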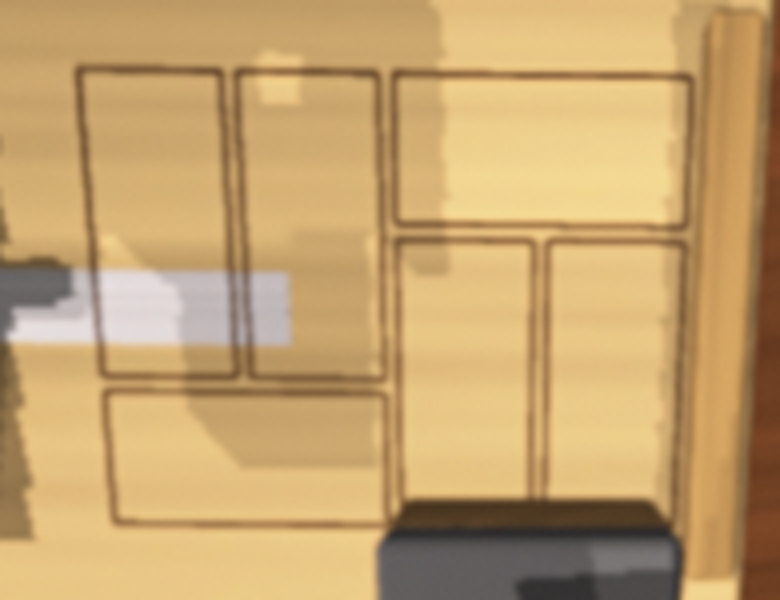

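```bash
cat > /tmp/a.py <<'E'
from fit import *
s=snap("wrist")
Z={(395,73):(63.5,84),(691,76):(63.5,0),(686,228):(22.5,0),(396,223):(22.5,84),
(237,70):(63.5,127),(379,73):(63.5,86),(251,377):(-20.5,127),(384,379):(-20.5,86),
(79,67):(63.5,170),(221,71):(63.5,129),(236,374):(-20.5,129),(102,375):(-20.5,170),
(104,391):(-22.5,170),(387,394):(-22.5,86),(116,523):(-63.5,170),(389,524):(-63.5,86),
(547,241):(20.5,41),(686,243):(20.5,0),(399,240):(20.5,84),(535,241):(20.5,43)}
zp=(np.array(list(Z))+.5)/4-.5+[150,50]; zb=np.array(list(Z.values()),float)+[0,-129]
pz=px2w(s,zp,18)
r=least_squares(lambda p:(bw(p,zb)-pz).ravel(),[534,132,-.12]); print(r.x,np.degrees(r.x[2])); print(r.fun.reshape(-1,2).round(1).tolist())
e=px2w(s,(np.array([(706,25),(690,575)])+.5)/4-.5+[150,50],38)
b=r.x; c,q=np.cos(b[2]),np.sin(b[2]); print("lip in board",(e-b[:2])@np.array([[c,-q],[q,c]]))
for n,p in dict(s1=(-21.5,-108.5),s2=(-21.5,-65.5),s3=(43,-87),s4=(-43,-1)).items(): print(n,bw(b,p).round(1),bw([534.03,132.2,-.1212],p).round(1))
E
python3 /tmp/a.py
```

```text
[ 5.33773546e+02  1.32020800e+02 -1.38988854e-01] -7.963474720104001
[[0.9, 1.1], [0.0, -1.4], [-1.4, -0.6], [-1.3, 1.1], [0.8, 0.8], [0.6, -1.3], [-1.1, 1.0], [-1.4, -1.1], [0.8, 0.7], [0.8, -1.6], [-2.2, -1.2], [-1.0, 0.7], [1.6, 0.5], [1.0, -0.6], [-0.4, 1.4], [-1.5, -0.3], [0.9, 0.7], [0.7, -0.7], [1.4, 1.5], [0.7, -0.7]]
lip in board [[  71.30684307 -128.3384327 ]
 [ -72.5787407  -131.32908135]]
s1 [[497.4  27.5]] [[499.6  27.1]]
s2 [[503.4  70.1]] [[504.8  69.8]]
s3 [[564.3  39.9]] [[566.2  40.6]]
s4 [[491. 137.]] [[491.2 136.4]]
```

```bash
cat >> fit.py <<'E'
B=[533.9,132.1,-.131]
S=dict(s1=(-21.5,-108.2),s2=(-21.5,-65.5),s3=(43,-87),s4=(-43,-1))
YB=np.degrees(B[2])
E
python3 - <<'E'
from fit import *
w=bw(B,S['s1'])[0];print(w,YB); go(w[0],w[1],75,-90+YB)
E
```

```text
[498.45052288  27.63553441] -7.505747116213785
shift [ 48.9  25.  146. ] turn 0.008 cur -97.1 j6 1.57
```

```bash
python3 - <<'E'
from fit import *
w=bw(B,S['s1'])[0]; go(w[0],w[1],110,-90+YB); go(w[0],w[1],75,-90+YB)
E
```

```text
shift [ 49.7  25.1 111. ] turn 0.008 cur -97.1 j6 1.57
shift [ 48.9  25.  146. ] turn 0.008 cur -97.1 j6 1.57
```

Call:
arm_command --rows '[[[0,25,13,50,0.008],[0,48,25,100,0.008],[0,48.2,25,111,0.008],[0,48.2,25,111,0.008],[0,48.2,25,111,0.008],[0,48.2,25,111,0.008],[0,48.9,25,146,0.008],[0,48.9,25,146,0.008],[0,48.9,25,146,0.008],[0,48.9,25,146,0.008]]]'

```text
time_s: 16.8
tool_pos: [499.2, 27.6, 76.7]
orientation: [0.998, -0.065, 0.013, 0.003]
wrist_force: [-0.3, -0.7, -1.2]
width: 11.8
```

```bash
python3 - <<'E'
from fit import *
w=bw(B,S['s1'])[0]; go(w[0],w[1],61.5,-90+YB)
s=snap("wrist","w8"); st=bot.read_state(); print(st["width"],st["wrist_force"])
E
```

```text
shift [-1.1  0.  15.2] turn 0.0 cur -97.5 j6 1.53
12.349323154776528 [-0.54567179  0.0375871  -1.74840428]
```

View pics/w8.png

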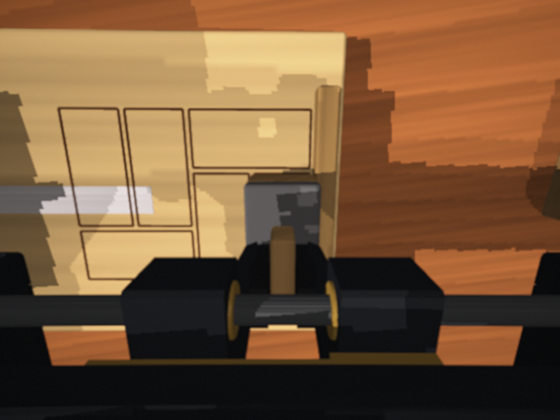

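```bash
python3 - <<'E'
from fit import *
for i in range(3):
    st=bot.read_state(); M=R.from_quat(st["orientation"]).as_matrix(); print(M[:,2].round(4),st["joints"].round(4),sum(st["joints"][[1,2,4]])-np.pi,st["tool_pos"]); bot.snapshot("top")
E
```

```text
[ 0.0249 -0.0072 -0.9997] [-0.1783  0.4443  1.7821 -0.0035  0.8894  1.5257] -0.025825210485731276 [499.16029613  27.56052698  76.56441686]
[ 0.0247 -0.0072 -0.9997] [-0.1783  0.4446  1.7824 -0.0035  0.8891  1.5257] -0.025546042198221652 [499.06442585  27.57443275  76.33425324]
[ 0.0243 -0.0071 -0.9997] [-0.1783  0.445   1.7826 -0.0035  0.8889  1.5257] -0.025144739512108938 [498.93618769  27.56973758  76.0758783 ]
```

Call:
arm_command --rows '[[[0,-0.6,0,4,0],[0,-0.8,0,8,0],[0,-1,0,11,0],[0,-1,0,13,0],[0,-1,0,14.5,0],[0,-1,0,15,0],[0,-1,0,15,0],[0,-1,0,15,0],[0,-1,0,15,0],[0,-1,0,15,0]]]'

```text
time_s: 18.0
tool_pos: [498.4, 27.6, 61.0]
orientation: [0.998, -0.066, 0.012, 0.003]
wrist_force: [0.7, 1.0, 3.8]
width: 12.1
```

```bash
cat >> h.py <<'E'
def stat():
    st=bot.read_state(); M=R.from_quat(st["orientation"]).as_matrix()
    print("t",st["time_s"],"pos",st["tool_pos"].round(1),"zax",M[:2,2].round(4),"F",st["wrist_force"].round(1),"T",st["wrist_torque"].round(2),"w",round(st["width"],1),"q",st["joints"].round(2)); return st
E
python3 - <<'E'
from fit import *
stat()
w=bw(B,S['s1'])[0]; go(w[0],w[1],61.5,-90+YB)
E
```

```text
t 18.0 pos [498.4  27.6  61. ] zax [ 0.0244 -0.0071] F [0.7 1.  3.8] T [0.06 0.41 0.06] w 12.1 q [-0.18  0.47  1.79 -0.    0.85  1.53]
shift [ 0.1 -0.1 -0.5] turn -0.0 cur -97.5 j6 1.53
```

Call:
arm_command --rows '[[[0.3,0,0,0,0],[0.3,0,0,0,0],[0.3,0,0,0,0],[0.3,0,0,-5,0],[0.3,0,0,-30,0],[0.3,0,0,-80,0],[0.4,0,0,-130,0],[0.5,0,0,-180,0],[0.5,0,0,-200,0],[0.5,0,0,-220,0]]]'

```text
time_s: 19.0
tool_pos: [492.9, 29.2, 283.0]
orientation: [0.998, -0.066, 0.013, 0.003]
wrist_force: [0.6, 0.0, -0.0]
width: 44.4
```

```bash
python3 - <<'E'
from fit import *
stat()
s=snap("wrist","w9"); stat()
E
```

```text
t 19.0 pos [492.9  29.2 283. ] zax [ 0.0265 -0.0075] F [ 0.6  0.  -0. ] T [ 0.04  0.15 -0.  ] w 44.4 q [-0.18  0.2   1.53 -0.    1.39  1.53]
t 19.05 pos [493.7  29.1 285.7] zax [ 0.0305 -0.0082] F [-0.1 -0.5  3.7] T [ 0.    0.16 -0.01] w 44.4 q [-0.18  0.2   1.52 -0.    1.39  1.53]
```

View pics/w9.png

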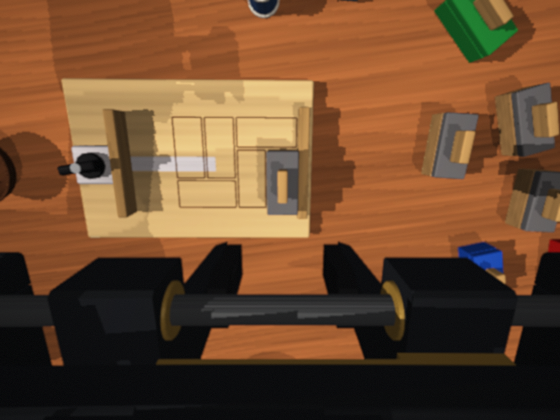

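```bash
python3 - <<'E'
from det import *
s=snap("wrist"); boxes(s); boxes(s,58)
go(470,-205,240,-101.5)
E
```

```text
[ 421.4 -326.2   83.    47.1  -10.4] [540. 203.]
[544.1 196.9  52.8  18.6  82.5] [150. 164.]
[552.3 277.2  56.2  35.1 -89.5] [ 93. 166.]
[495.1  27.   87.   41.9  -8. ] [282. 183.]
[ 513.9 -203.1   82.6   44.3  -11.4] [451. 146.]
[ 532.4 -302.3   83.6   46.4    9.2] [529. 122.]
[ 427.7 -310.3   79.2   45.   -10.4] [540. 203.]
[544.7 188.9  50.4  17.8  82.5] [150. 164.]
[552.5 265.5  53.7  33.5 -89.5] [ 93. 166.]
[498.   26.7  83.1  40.   -8. ] [282. 183.]
[ 515.9 -192.9   78.9   42.3  -11.4] [451. 146.]
[ 533.6 -287.6   79.8   44.3    9.2] [529. 122.]
shift [  5.8 235.   44.6] turn 0.07 cur -97.5 j6 1.53
```

```bash
python3 - <<'E'
from det import *
stat();go(510,-205,150,-101.5)
E
```

```text
t 19.1 pos [493.6  29.1 283.5] zax [ 0.0293 -0.008 ] F [-0.3 -0.1 -0.4] T [ 0.02  0.16 -0.06] w 44.1 q [-0.18  0.2   1.53 -0.    1.38  1.53]
shift [ 42.8 229.4 135.8] turn 0.07 cur -97.5 j6 1.53
```

Call:
arm_command --rows '[[[0.45,8,45,20,0.02],[0.45,17,90,50,0.04],[0.45,26,138,80,0.06],[0.45,35,186,110,0.07],[0.45,42,229,135,0.07],[0.45,42,229,135,0.07],[0.45,42,229,135,0.07],[0.45,42,229,135,0.07],[0.45,42,229,85,0.07],[0.45,42,229,35,0.07]]]'

```text
time_s: 20.1
tool_pos: [506.1, -201.6, 252.5]
orientation: [0.995, -0.099, 0.015, 0.002]
wrist_force: [0.6, -0.5, 0.2]
width: 39.6
```

```bash
python3 - <<'E'
from det import *
stat()
E
```

```text
t 20.1 pos [ 506.1 -201.6  252.5] zax [ 0.0285 -0.007 ] F [ 0.6 -0.5  0.2] T [0.01 0.16 0.01] w 39.6 q [-0.6   0.33  1.44  0.01  1.35  1.17]
```

```bash
python3 - <<'E'
from det import *
go(513.5,-205.3,250,-101.5);go(513.5,-205.3,80,-101.5)
E
```

```text
shift [7.9 2.2 2.7] turn 0.002 cur -101.4 j6 1.17
shift [  2.9   1.9 172.6] turn 0.002 cur -101.4 j6 1.17
```

Call:
arm_command --rows '[[[0.45,8,2,0,0.002],[0.45,8,2,0,0.002],[0.45,8,2,0,0.002],[0.45,8,2,0,0.002],[0.45,8,2,0,0.002],[0.45,8,2,0,0.002],[0.45,8,2,25,0.002],[0.45,6,2,74,0.002],[0.45,4,2,123,0.002],[0.45,3,2,172,0.002]]]'

```text
time_s: 21.1
tool_pos: [513.2, -205.2, 78.9]
orientation: [0.995, -0.1, 0.015, 0.002]
wrist_force: [0.8, -0.6, -0.8]
width: 39.5
```

```bash
python3 - <<'E'
from det import *
stat(); bot.snapshot("top"); stat(); go(513.5,-205.3,43,-101.5)
E
```

```text
t 21.1 pos [ 513.2 -205.2   78.9] zax [ 0.0288 -0.0073] F [ 0.8 -0.6 -0.8] T [-0.02  0.15 -0.01] w 39.5 q [-0.6   0.53  1.62  0.01  0.96  1.17]
t 21.15 pos [ 509.8 -203.1   71.1] zax [0.0179 0.    ] F [-3.8  2.  -7. ] T [ 0.12  0.37 -0.03] w 39.9 q [-0.6   0.54  1.63  0.01  0.95  1.17]
shift [ 3.6  1.5 28.2] turn -0.001 cur -101.5 j6 1.17
```

Call:
arm_command --rows '[[[0.45,3.4,1.5,0,0],[0.45,3.4,1.5,0,0],[0.45,3.5,1.5,10,0],[0.45,3.5,1.5,19,0],[0.45,3.5,1.5,25,0],[0.45,3.5,1.5,28,0],[0.45,3.5,1.5,28,0],[0.2,3.5,1.5,28,0],[0,3.5,1.5,28,0],[0,3.5,1.5,28,0]]]'

```text
time_s: 22.15
tool_pos: [513.5, -205.3, 43.4]
orientation: [0.995, -0.101, 0.009, -0.001]
wrist_force: [0.6, 0.7, -0.1]
width: 17.5
```

```bash
python3 - <<'E'
from det import *
stat();go(513.5,-205.3,43,-101.5)
E
```

```text
t 22.15 pos [ 513.5 -205.3   43.4] zax [ 0.0183 -0.0002] F [ 0.6  0.7 -0.1] T [-0.02  0.11  0.05] w 17.5 q [-0.6   0.59  1.63  0.01  0.9   1.17]
shift [-0.  -0.   0.4] turn -0.001 cur -101.5 j6 1.17
```

Call:
arm_command --rows '[[[0,0,0,0,0],[0,0,0,0,0],[0,0,0,0,0],[0,0,0,-10,0],[0,0,0,-40,0],[0,0,0,-80,0],[0,0,0,-110,0],[0,0,0,-125,0],[0,0,0,-130,0],[0,0,0,-130,0]]]'

```text
time_s: 23.15
tool_pos: [511.1, -205.3, 173.8]
orientation: [0.995, -0.101, 0.009, -0.001]
wrist_force: [-0.2, 0.2, -2.1]
width: 11.7
```

```bash
python3 - <<'E'
from fit import *
stat();w=bw(B,S['s2'])[0];print(w);go(w[0],w[1],175,-90+YB)
E
```

```text
t 23.15 pos [ 511.1 -205.3  173.8] zax [ 0.019  -0.0007] F [-0.2  0.2 -2.1] T [ 0.01  0.15 -0.03] w 11.7 q [-0.6   0.42  1.53  0.01  1.18  1.17]
[504.02823769  69.96967072]
shift [ -62.  -268.3   -1.5] turn -0.07 cur -101.5 j6 1.17
```

Call:
arm_command --rows '[[[0,-8,-35,-20,-0.02],[0,-19,-83,-50,-0.04],[0,-30,-131,-70,-0.06],[0,-41,-179,-90,-0.07],[0,-52,-227,-90,-0.07],[0,-62,-268,-90,-0.07],[0,-62,-268,-90,-0.07],[0,-62,-268,-50,-0.07],[0,-62,-268,-1,-0.07],[0,-62,-268,48,-0.07]]]'

```text
time_s: 24.15
tool_pos: [504.4, 69.4, 123.2]
orientation: [0.998, -0.066, 0.009, -0.0]
wrist_force: [0.9, 0.6, -2.6]
width: 11.9
```

```bash
python3 - <<'E'
from fit import *
stat();s=snap("wrist","w10");stat();w=bw(B,S['s2'])[0];go(w[0],w[1],75,-90+YB);go(w[0],w[1],61,-90+YB)
E
```

```text
t 24.15 pos [504.4  69.4 123.2] zax [ 0.0184 -0.0008] F [ 0.9  0.6 -2.6] T [-0.03  0.07  0.  ] w 11.9 q [-0.09  0.39  1.71  0.    1.02  1.61]
t 24.2 pos [500.5  69.5 115.6] zax [0.005  0.0005] F [ -4.5   0.9 -10.1] T [-0.05  0.63 -0.01] w 11.8 q [-0.09  0.4   1.72  0.    1.01  1.61]
shift [ 3.3 -0.9 40.6] turn -0.001 cur -97.6 j6 1.61
shift [ 3.2 -0.9 54.6] turn -0.001 cur -97.6 j6 1.61
```

View pics/w10.png

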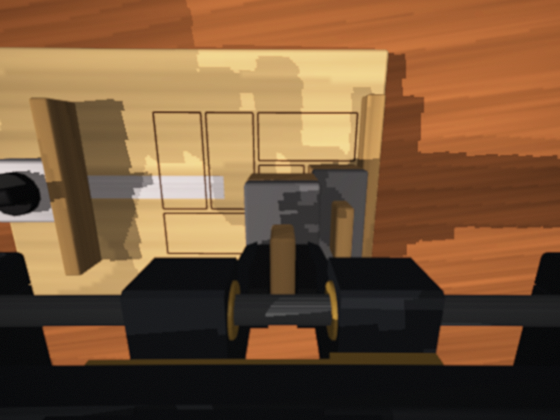

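Call:
arm_command --rows '[[[0,3.3,-0.9,0,0],[0,3.3,-0.9,0,0],[0,3.3,-0.9,12,0],[0,3.3,-0.9,24,0],[0,3.3,-0.9,33,0],[0,3.3,-0.9,38,0],[0,3.3,-0.9,40,0],[0,3.3,-0.9,40,0],[0,3.3,-0.9,40,0],[0,3.3,-0.9,40,0]]]'

```text
time_s: 25.2
tool_pos: [504.3, 70.0, 76.0]
orientation: [0.998, -0.066, 0.003, -0.0]
wrist_force: [0.3, -0.3, -1.7]
width: 11.7
```

```bash
python3 - <<'E'
from fit import *
stat();w=bw(B,S['s2'])[0];go(w[0],w[1],61,-90+YB)
E
```

```text
t 25.2 pos [504.3  70.   76. ] zax [0.0057 0.0004] F [ 0.3 -0.3 -1.7] T [0.04 0.17 0.03] w 11.7 q [-0.09  0.47  1.74  0.    0.92  1.61]
shift [-0.3  0.  15. ] turn -0.001 cur -97.6 j6 1.61
```

Call:
arm_command --rows '[[[0,-0.3,0,5,0],[0,-0.3,0,9,0],[0,-0.3,0,12,0],[0,-0.3,0,14,0],[0,-0.3,0,14.5,0],[0,-0.3,0,14.5,0],[0.28,-0.3,0,14.5,0],[0.28,-0.3,0,14.5,0],[0.28,-0.3,0,14.5,0],[0.28,-0.3,0,14.5,0]]]'

```text
time_s: 26.2
tool_pos: [504.1, 70.0, 61.5]
orientation: [0.998, -0.066, 0.003, -0.0]
wrist_force: [-0.7, 0.1, 0.0]
width: 24.6
```

Call:
arm_command --rows '[[[0.28,0,0,-5,0],[0.28,0,0,-30,0],[0.28,0,0,-75,0],[0.28,0,0,-120,0],[0.4,0,0,-155,0],[0.45,0,0,-180,0],[0.45,0,0,-192,0],[0.45,0,0,-198,0],[0.45,0,0,-200,0],[0.45,0,0,-200,0]]]'

```text
time_s: 27.2
tool_pos: [502.7, 69.9, 260.5]
orientation: [0.998, -0.066, 0.002, -0.0]
wrist_force: [0.6, -1.2, -0.6]
width: 39.6
```

```bash
python3 - <<'E'
from det import *
stat();s=snap("wrist","w11"); boxes(s,58);boxes(s,40)
E
```

```text
t 27.2 pos [502.7  69.9 260.5] zax [0.0041 0.0005] F [ 0.6 -1.2 -0.6] T [-0.    0.21 -0.  ] w 39.6 q [-0.09  0.26  1.52  0.    1.37  1.61]
[546.2 191.6  49.8  17.8  82.4] [175. 163.]
[552.8 265.3  51.3  33.5  87.2] [116. 167.]
[501.4  48.4  83.7  82.7  82.3] [300. 185.]
[544.9 198.4  52.4  18.7  82.4] [175. 163.]
[551.8 275.8  53.9  35.3  87.2] [116. 167.]
[497.8  47.7  88.1  87.   82.3] [300. 185.]
```

View pics/w11.png

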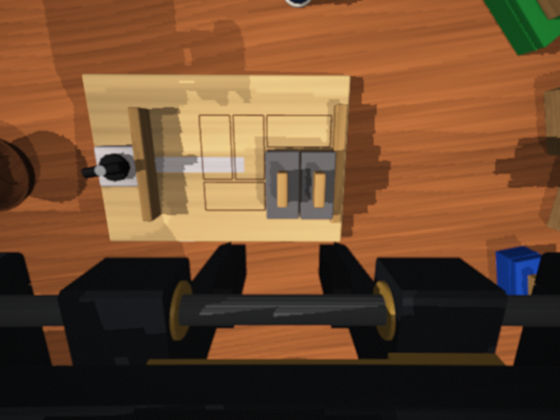

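```bash
python3 - <<'E'
from fit import *
go(420,-290,260,-90)
E
```

```text
shift [-3.450e+01  3.677e+02 -1.000e-01] turn -0.132 cur -97.6 j6 1.61
```

Call:
arm_command --rows '[[[0.45,-3,35,0,-0.02],[0.45,-8,83,0,-0.04],[0.45,-12,131,0,-0.06],[0.45,-17,179,0,-0.08],[0.45,-22,227,0,-0.1],[0.45,-26,275,0,-0.12],[0.45,-30,320,0,-0.13],[0.45,-33,350,0,-0.13],[0.45,-34.5,368,0,-0.13],[0.45,-34.5,368,0,-0.13]]]'

```text
time_s: 28.25
tool_pos: [419.2, -291.9, 258.6]
orientation: [1.0, -0.002, 0.001, -0.001]
wrist_force: [0.6, 0.7, 0.5]
width: 39.6
```

```bash
python3 - <<'E'
from det import *
s=snap("top");s=snap("top");stat();s=snap("wrist","w12");boxes(s)
E
```

```text
t 28.35 pos [ 419.9 -289.8  259.1] zax [0.0029 0.0019] F [ 0.2 -0.4  0.2] T [-0.03  0.15 -0.03] w 39.6 q [-0.84  0.26  1.51  0.    1.37  0.74]
[ 421.5 -329.5   83.4   41.   -10.2] [313. 181.]
[495.4  27.8  89.1  35.  -15. ] [ 14. 121.]
[ 532.4 -305.5   83.2   40.4    9.7] [295.  88.]
[ 576.8 -594.6   88.     7.6   14.6] [557.  43.]
```

View pics/w12.png

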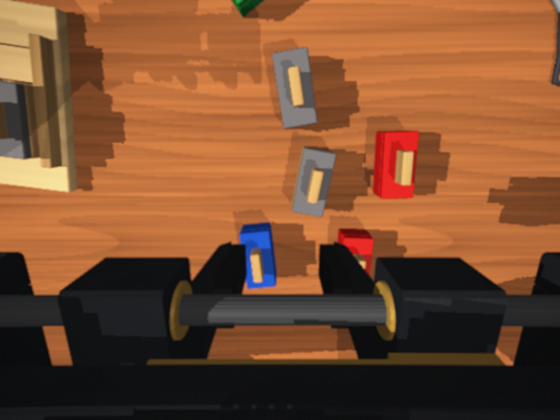

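```bash
python3 - <<'E'
from fit import *
go(532.3,-305.5,43,-80.3)
E
```

```text
shift [111.5  16.2 216.7] turn -0.171 cur -90.1 j6 0.74
```

Call:
arm_command --rows '[[[0.45,35,5,20,-0.06],[0.45,80,12,40,-0.12],[0.45,111.5,16.2,65,-0.171],[0.45,111.5,16.2,110,-0.171],[0.45,111.5,16.2,155,-0.171],[0.45,111.5,16.2,190,-0.171],[0.45,111.5,16.2,207,-0.171],[0.45,111.5,16.2,214,-0.171],[0.45,111.5,16.2,216.5,-0.171],[0.45,111.5,16.2,216.5,-0.171]]]'

```text
time_s: 29.4
tool_pos: [532.8, -305.3, 44.1]
orientation: [0.996, 0.085, 0.002, -0.0]
wrist_force: [0.3, -0.1, -0.5]
width: 39.7
```

```bash
python3 - <<'E'
from fit import *
stat();go(532.3,-305.5,43,-80.3)
E
```

```text
t 29.4 pos [ 532.8 -305.3   44.1] zax [0.0043 0.0007] F [ 0.3 -0.1 -0.5] T [-0.05  0.11  0.06] w 39.7 q [-0.71  0.71  1.42  0.    1.01  0.69]
shift [-0.6  0.1  1.1] turn 0.001 cur -80.3 j6 0.69
```

Call:
arm_command --rows '[[[0.2,-0.5,0,0.8,0],[0,-0.5,0,0.8,0],[0,-0.5,0,0.8,0],[0,-0.5,0,0.8,0],[0,-0.5,0,0.8,0],[0,-0.5,0,-10,0],[0,-0.5,0,-40,0],[0,-0.5,0,-80,0],[0,-0.5,0,-110,0],[0,-0.5,0,-125,0]]]'

```text
time_s: 30.4
tool_pos: [532.3, -305.9, 172.8]
orientation: [0.996, 0.085, 0.004, 0.001]
wrist_force: [-0.6, -0.0, -2.7]
width: 12.0
```

```bash
python3 - <<'E'
from fit import *
stat();w=bw(B,S['s3'])[0];print(w);go(w[0],w[1],172,YB)
E
```

```text
t 30.4 pos [ 532.3 -305.9  172.8] zax [ 0.0076 -0.0022] F [-0.6 -0.  -2.7] T [-0.07  0.12  0.04] w 12.0 q [-0.71  0.56  1.31  0.    1.27  0.69]
[565.1671352   40.22853405]
shift [ 9.090e+01 -3.356e+02  3.000e-01] turn -1.27 cur -80.3 j6 0.69
```

Call:
arm_command --rows '[[[0,8,-30,0,-0.13],[0,20,-75,0,-0.27],[0,32,-120,0,-0.41],[0,44,-165,0,-0.55],[0,56,-210,0,-0.69],[0,68,-252,0,-0.83],[0,78,-288,0,-0.97],[0,86,-315,0,-1.1],[0,90,-331,0,-1.21],[0,90.9,-335.6,0,-1.27]]]'

```text
time_s: 31.4
tool_pos: [565.0, 42.1, 172.8]
orientation: [0.75, 0.662, 0.002, 0.003]
wrist_force: [0.5, 1.0, -2.2]
width: 11.6
```

```bash
python3 - <<'E'
from fit import *
stat();s=snap("wrist","w13");s=snap("wrist","w13");stat();w=bw(B,S['s3'])[0];print(w);go(w[0],w[1],90,YB);go(w[0],w[1],75,YB)
E
```

```text
t 31.4 pos [565.   42.1 172.8] zax [ 0.0077 -0.002 ] F [ 0.5  1.  -2.2] T [-0.05  0.05 -0.01] w 11.6 q [-0.13  0.46  1.47 -0.    1.21 -0.01]
t 31.5 pos [565.   41.  172.7] zax [ 0.0077 -0.0022] F [ 1.3 -1.1 -2.1] T [-0.12  0.11 -0.07] w 11.8 q [-0.13  0.46  1.47 -0.    1.21 -0.  ]
[565.1671352   40.22853405]
shift [-0.6 -0.4 82.7] turn 0.002 cur -7.4 j6 -0.0
shift [-0.6 -0.5 97.7] turn 0.002 cur -7.4 j6 -0.0
```

View pics/w13.png

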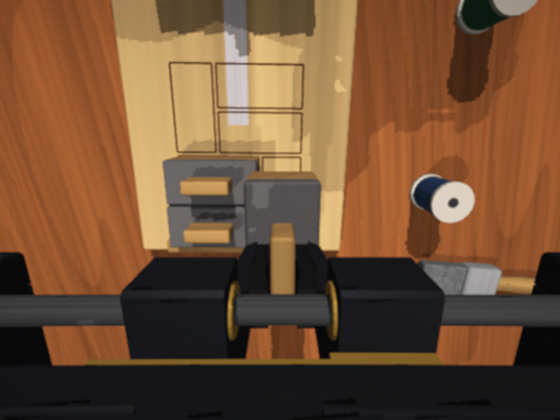

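```bash
sed -i 's/s3=(43,-87)/s3=(43.4,-87)/' fit.py; python3 - <<'E'
from fit import *
s=snap("wrist");w=bw(B,S['s3'])[0]; go(w[0],w[1],75,YB)
c=px2w(s,[(170,62),(214,63),(217,64),(303,65),(176,152),(214,152),(218,153),(302,153)],18)
c_,q=np.cos(B[2]),np.sin(B[2]); print(((c-B[:2])@np.array([[c_,-q],[q,c_]])).round(1).tolist())
E
```

```text
shift [ 0.  -0.2 97.7] turn -0.001 cur -7.5 j6 -0.0
[[-60.9, 40.2], [-20.0, 39.5], [-17.2, 38.7], [63.5, 38.1], [-63.7, -42.5], [-25.3, -42.4], [-21.3, -43.4], [64.2, -43.4]]
```

Call:
arm_command --rows '[[[0,0,-0.2,20,0],[0,0,-0.2,45,0],[0,0,-0.2,68,0],[0,0,-0.2,82,0],[0,0,-0.2,91,0],[0,0,-0.2,95,0],[0,0,-0.2,97,0],[0,0,-0.2,97,0],[0,0,-0.2,97,0],[0,0,-0.2,97,0]]]'

```text
time_s: 32.55
tool_pos: [565.8, 40.1, 76.1]
orientation: [0.752, 0.659, 0.002, 0.004]
wrist_force: [-0.4, -0.0, -2.6]
width: 11.3
```

```bash
python3 - <<'E'
from fit import *
stat();w=bw(B,S['s3'])[0]; go(w[0],w[1],61.5,YB)
s=snap("wrist","w14")
E
```

```text
t 32.55 pos [565.8  40.1  76.1] zax [ 0.0086 -0.0025] F [-0.4 -0.  -2.6] T [-0.09  0.15  0.05] w 11.3 q [-0.14  0.57  1.56 -0.    1.   -0.  ]
shift [ 0.  -0.4 14.6] turn -0.0 cur -7.5 j6 -0.0
```

View pics/w14.png

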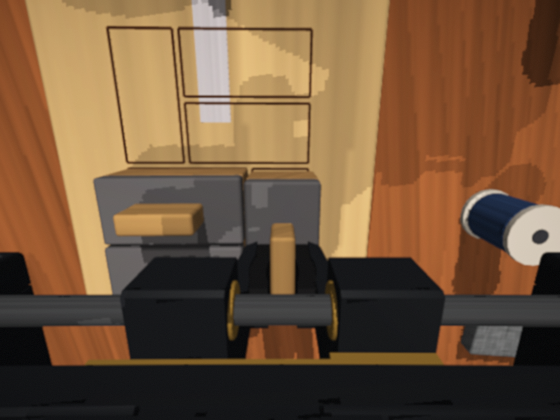

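Call:
arm_command --rows '[[[0,0,0,5,0],[0,0,0,9,0],[0,0,0,12,0],[0,0,0,13.8,0],[0,0,0,14.3,0],[0,0,0,14.3,0],[0.28,0,0,14.3,0],[0.28,0,0,14.3,0],[0.28,0,0,14.3,0],[0.28,0,0,14.3,0]]]'

```text
time_s: 33.6
tool_pos: [566.0, 40.1, 61.9]
orientation: [0.752, 0.659, 0.002, 0.004]
wrist_force: [-0.3, -0.0, 0.3]
width: 24.7
```

```bash
python3 - <<'E'
from fit import *
stat()
E
```

```text
t 33.6 pos [566.   40.1  61.9] zax [ 0.0087 -0.0025] F [-0.3 -0.   0.3] T [-0.02  0.1   0.03] w 24.7 q [-0.14  0.59  1.57 -0.    0.97 -0.  ]
```

Call:
arm_command --rows '[[[0.28,0,0,-5,0],[0.28,0,0,-30,0],[0.28,0,0,-75,0],[0.28,0,0,-120,0],[0.4,0,0,-155,0],[0.45,0,0,-180,0],[0.45,0,0,-192,0],[0.45,0,0,-198,0],[0.45,0,0,-200,0],[0.45,0,0,-200,0]]]'

```text
time_s: 34.6
tool_pos: [564.0, 40.6, 260.9]
orientation: [0.752, 0.659, 0.002, 0.003]
wrist_force: [0.5, 0.4, -0.3]
width: 40.1
```

```bash
python3 - <<'E'
from det import *
stat();s=snap("wrist","w15"); boxes(s,58); boxes(s,40); go(421.5,-329.5,200,-100.2)
E
```

```text
t 34.6 pos [564.   40.6 260.9] zax [ 0.0071 -0.0023] F [ 0.5  0.4 -0.3] T [-0.09  0.09 -0.04] w 40.1 q [-0.13  0.38  1.34 -0.    1.41 -0.  ]
[738.6 -49.4  82.8   9.6  -7.7] [424. 236.]
[702.7  29.9  39.6  29.4  74.2] [396. 177.]
[565.9  39.7  83.5  40.4  81.5] [282. 184.]
[501.2  48.5  83.9  82.9  -7.8] [229. 184.]
[892.4 -12.2 132.5  14.7 -83. ] [556. 190.]
[546.7 196.1  49.6  18.9  82.6] [246.  43.]
[737.7 178.1  33.7  22.2 -69.1] [424.  38.]
[747.2 -57.6  87.   10.1  -7.7] [424. 236.]
[709.4  25.8  41.6  30.9  74.2] [396. 177.]
[565.6  36.1  87.8  42.5  81.5] [282. 184.]
[497.5  45.4  88.2  87.2  -7.8] [229. 184.]
[908.9 -18.5 139.3  15.4 -83. ] [556. 190.]
[545.3 200.5  52.1  19.8  82.6] [246.  43.]
[746.3 181.6  35.4  23.4 -69.1] [424.  38.]
shift [-385.5  -93.1   60.6] turn -1.524 cur -7.5 j6 -0.0
```

View pics/w15.png

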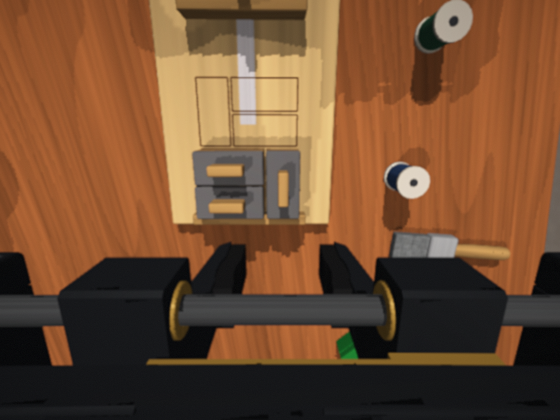

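```bash
python3 - <<'E'
from det import *
s=snap("top"); boxes(s,40,420)
cv2.imwrite("pics/t2.png",cv2.resize(s["color"][130:330,140:460],None,fx=2.4,fy=2.4))
go(421.5,-329.5,200,-100.2)
E
```

```text
[ 127.3 -759.    65.    32.    -6.1] [555. 353.]
[ 420.  -327.2   83.5   41.7   -9.8] [387. 246.]
[556.5 274.   53.1  39.8  89.2] [171. 200.]
[ 620.1 -602.2  179.2   66.6   32.1] [481. 178.]
[371.1 193.7 794.2 618.4  -1.1] [200. 309.]
[748.7 -85.   90.9  41.8 -12.3] [298. 132.]
[1072.2  -45.  1664.4  166.    89.5] [278.  26.]
shift [-385.5  -93.1   60.6] turn -1.524 cur -7.5 j6 -0.0
```

View pics/t2.png

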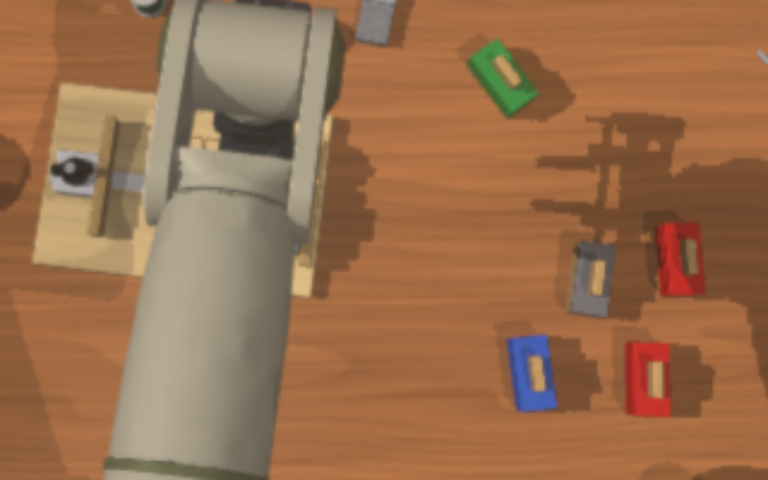

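Call:
arm_command --rows '[[[0.45,-30,-7,5,0.14],[0.45,-75,-18,10,0.285],[0.45,-120,-29,20,0.43],[0.45,-165,-40,30,0.575],[0.45,-210,-51,40,0.72],[0.45,-255,-62,50,0.865],[0.45,-300,-73,60,1.01],[0.45,-340,-82,60,1.155],[0.45,-370,-90,60,1.3],[0.45,-385.5,-93,60,1.445]]]'

```text
time_s: 35.7
tool_pos: [420.2, -331.5, 199.7]
orientation: [1.0, -0.007, 0.003, 0.001]
wrist_force: [-0.5, -1.0, -0.6]
width: 39.8
```

```bash
python3 - <<'E'
from det import *
bot.snapshot("top");bot.snapshot("top");stat(); go(421.5,-329.5,43,-100.2)
E
```

```text
t 35.8 pos [ 420.7 -330.9  199.7] zax [ 0.0059 -0.0014] F [0.5 0.4 0. ] T [0.03 0.14 0.03] w 39.6 q [-0.89  0.37  1.53  0.    1.24  0.69]
shift [-1.000e-01 -1.600e+00  1.567e+02] turn 0.168 cur -90.6 j6 0.69
```

Call:
arm_command --rows '[[[0.45,0,-1.6,10,0.14],[0.45,0,-1.6,35,0.168],[0.45,0,-1.6,70,0.168],[0.45,0,-1.6,105,0.168],[0.45,0,-1.6,132,0.168],[0.45,0,-1.6,147,0.168],[0.45,0,-1.6,154,0.168],[0.45,0,-1.6,156.3,0.168],[0.45,0,-1.6,156.3,0.168],[0.45,0,-1.6,156.3,0.168]]]'

```text
time_s: 36.8
tool_pos: [422.0, -329.6, 44.3]
orientation: [0.996, -0.088, 0.004, 0.001]
wrist_force: [-0.5, 0.4, 0.3]
width: 39.4
```

```bash
python3 - <<'E'
from det import *
stat(); go(421.5,-329.5,43,-100.2)
E
```

```text
t 36.8 pos [ 422.  -329.6   44.3] zax [ 0.0068 -0.0025] F [-0.5  0.4  0.3] T [-0.03  0.19  0.  ] w 39.4 q [-0.88  0.57  1.68  0.    0.89  0.86]
shift [-0.5 -0.   1.3] turn 0.001 cur -100.1 j6 0.86
```

Call:
arm_command --rows '[[[0.2,-0.5,0,1,0],[0,-0.5,0,1,0],[0,-0.5,0,1,0],[0,-0.5,0,1,0],[0,-0.5,0,1,0],[0,-0.5,0,-10,0],[0,-0.5,0,-40,0],[0,-0.5,0,-80,0],[0,-0.5,0,-110,0],[0,-0.5,0,-125,0]]]'

```text
time_s: 37.8
tool_pos: [421.2, -329.8, 172.8]
orientation: [0.996, -0.088, 0.005, 0.003]
wrist_force: [-0.1, 0.4, -1.8]
width: 11.6
```

```bash
python3 - <<'E'
from fit import *
stat();w=bw(B,S['s4'])[0];print(w);go(w[0],w[1],172,YB)
E
```

```text
t 37.8 pos [ 421.2 -329.8  172.8] zax [ 0.0096 -0.0059] F [-0.1  0.4 -1.8] T [0.04 0.17 0.07] w 11.6 q [-0.89  0.39  1.57  0.    1.17  0.86]
[491.13780852 136.72547074]
shift [ -13.1 -471.5   -1.3] turn 1.525 cur -100.1 j6 0.86
```

Call:
arm_command --rows '[[[0,-1,-30,0,-0.1],[0,-2,-72,0,-0.24],[0,-3,-119,0,-0.38],[0,-5,-166,0,-0.52],[0,-6,-213,0,-0.66],[0,-8,-260,0,-0.8],[0,-9,-307,0,-0.94],[0,-10,-350,0,-1.08],[0,-11,-385,0,-1.22],[0,-12,-410,0,-1.36]]]'

```text
time_s: 38.8
tool_pos: [481.3, 78.2, 171.7]
orientation: [0.828, 0.561, 0.003, 0.005]
wrist_force: [-0.5, -0.8, -2.0]
width: 11.8
```

```bash
python3 - <<'E'
from fit import *
stat();w=bw(B,S['s4'])[0];go(w[0],w[1],130,YB)
E
```

```text
t 38.8 pos [481.3  78.2 171.7] zax [ 0.0102 -0.0058] F [-0.5 -0.8 -2. ] T [-0.06  0.1   0.01] w 11.8 q [-0.08  0.29  1.71 -0.01  1.13  0.31]
shift [ 58.1 -13.1  41.5] turn -0.249 cur -21.8 j6 0.31
```

Call:
arm_command --rows '[[[0,30,-7,0,-0.13],[0,50,-11,5,-0.249],[0,58,-13,12,-0.249],[0,58,-13,25,-0.249],[0,58,-13,35,-0.249],[0,58,-13,40,-0.249],[0,58,-13,41,-0.249],[0,58,-13,41,-0.249],[0,58,-13,41,-0.249],[0,58,-13,41,-0.249]]]'

```text
time_s: 39.8
tool_pos: [491.4, 136.5, 130.9]
orientation: [0.752, 0.659, 0.002, 0.006]
wrist_force: [-0.3, -0.6, -0.8]
width: 12.0
```

```bash
python3 - <<'E'
from fit import *
s=snap("wrist","w16");stat();w=bw(B,S['s4'])[0];go(w[0],w[1],75,YB)
E
```

```text
t 39.85 pos [491.3 136.6 130.8] zax [ 0.0109 -0.0058] F [-0.   0.9 -1.5] T [-0.04  0.06 -0.01] w 11.9 q [ 0.04  0.39  1.69 -0.01  1.05  0.18]
shift [ 0.4 -0.9 55.8] turn -0.0 cur -7.5 j6 0.18
```

View pics/w16.png

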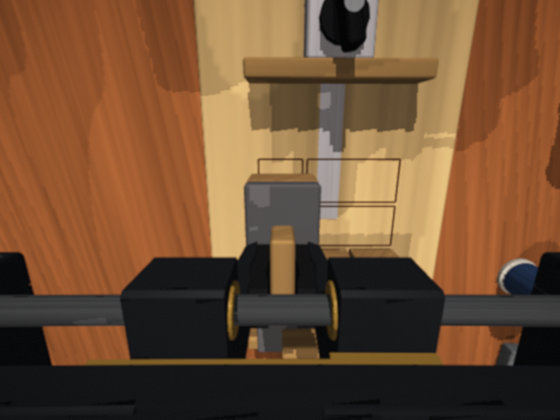

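Call:
arm_command --rows '[[[0,0.4,-0.9,12,0],[0,0.4,-0.9,28,0],[0,0.4,-0.9,42,0],[0,0.4,-0.9,50,0],[0,0.4,-0.9,54,0],[0,0.4,-0.9,55.5,0],[0,0.4,-0.9,55.5,0],[0,0.4,-0.9,55.5,0],[0,0.4,-0.9,55.5,0],[0,0.4,-0.9,55.5,0]]]'

```text
time_s: 40.85
tool_pos: [491.2, 136.8, 75.6]
orientation: [0.752, 0.659, 0.002, 0.006]
wrist_force: [0.2, 0.5, -0.9]
width: 11.6
```

```bash
python3 - <<'E'
from fit import *
stat();w=bw(B,S['s4'])[0];go(w[0],w[1],61.5,YB)
E
```

```text
t 40.85 pos [491.2 136.8  75.6] zax [ 0.0114 -0.0058] F [ 0.2  0.5 -0.9] T [-0.1   0.1   0.03] w 11.6 q [ 0.04  0.47  1.74 -0.01  0.92  0.18]
shift [ 0.  -0.2 14.1] turn -0.0 cur -7.5 j6 0.18
```

Call:
arm_command --rows '[[[0,0,-0.2,5,0],[0,0,-0.2,9,0],[0,0,-0.2,12,0],[0,0,-0.2,13.5,0],[0,0,-0.2,14,0],[0,0,-0.2,14,0],[0.28,0,-0.2,14,0],[0.28,0,-0.2,14,0],[0.28,0,-0.2,14,0],[0.28,0,-0.2,14,0]]]'

```text
time_s: 41.85
tool_pos: [491.2, 136.7, 61.6]
orientation: [0.752, 0.659, 0.002, 0.006]
wrist_force: [0.2, -0.3, -0.4]
width: 24.7
```

```bash
python3 - <<'E'
from fit import *
stat(); go(491,120,262,YB)
E
```

```text
t 41.85 pos [491.2 136.7  61.6] zax [ 0.0116 -0.0057] F [ 0.2 -0.3 -0.4] T [-0.08  0.08 -0.  ] w 24.7 q [ 0.04  0.49  1.75 -0.01  0.89  0.18]
shift [ -17.4    4.4 -200.3] turn -0.0 cur -7.5 j6 0.18
```

Call:
arm_command --rows '[[[0.28,0,0,-5,0],[0.28,0,0,-30,0],[0.28,0,0,-75,0],[0.28,0,0,-120,0],[0.4,0,0,-155,0],[0.45,-10,0,-180,0],[0.45,-20,0,-192,0],[0.45,-27,0,-198,0],[0.45,-30,0,-200,0],[0.45,-30,0,-200,0]]]'

```text
time_s: 42.85
tool_pos: [484.7, 107.8, 260.8]
orientation: [0.752, 0.659, 0.002, 0.005]
wrist_force: [-0.1, 0.1, 0.4]
width: 39.9
```

```bash
python3 - <<'E'
from det import *
s=snap("wrist","w17");stat(); boxes(s,58)
E
```

```text
t 42.9 pos [484.7 108.  260.7] zax [ 0.0097 -0.0056] F [-0.5  0.5  0.2] T [-0.07  0.06  0.01] w 39.6 q [-0.01  0.23  1.55 -0.01  1.35  0.12]
[530.3 100.8 141.  126.3  82.2] [311. 198.]
[538.5 202.8  50.2  18.7  82.3] [318.  94.]
[549.6 267.7  48.4  48.   -7.7] [321.  31.]
```

View pics/w17.png

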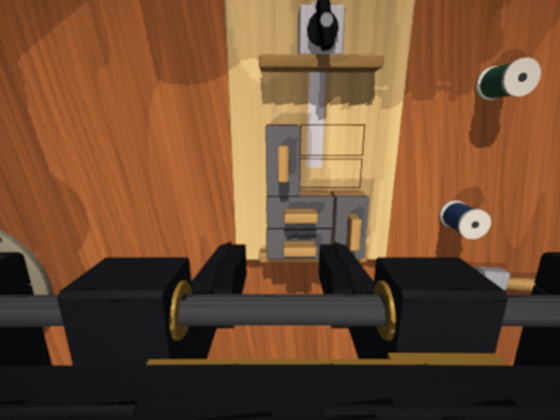

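```bash
python3 - <<'E'
from det import *
s=snap("wrist"); print(px2w(s,[(322,30),(323,27)],78))
go(552.3,271.4,110,2.9); go(552.3,271.4,57,2.9)
E
```

```text
[[547.27923365 261.49136508]
 [548.50826519 263.96529242]]
shift [171.3  44.1 150.4] turn -0.182 cur -7.5 j6 0.12
shift [171.5  43.5 203.4] turn -0.182 cur -7.5 j6 0.12
```

Call:
arm_command --rows '[[[0.45,40,10,20,-0.08],[0.45,85,22,40,-0.182],[0.45,130,33,60,-0.182],[0.45,160,41,90,-0.182],[0.45,171,44,110,-0.182],[0.45,171,44,130,-0.182],[0.45,171,44,145,-0.182],[0.45,171,44,150,-0.182],[0.45,171,44,150,-0.182],[0.45,171,44,150,-0.182]]]'

```text
time_s: 43.95
tool_pos: [552.5, 271.3, 111.0]
orientation: [0.689, 0.725, 0.002, 0.006]
wrist_force: [0.5, -0.3, 0.3]
width: 39.4
```

```bash
python3 - <<'E'
from det import *
stat(); s=snap("wrist","w18"); go(552.3,271.4,57,2.9)
t=snap("top"); cv2.imwrite("pics/t3.png",cv2.resize(t["color"][140:280,120:320],None,fx=3.5,fy=3.5)); s=snap("scene"); cv2.imwrite("pics/s3.png",cv2.resize(s["color"][120:280,220:420],None,fx=3.5,fy=3.5))
E
```

```text
t 43.95 pos [552.5 271.3 111. ] zax [ 0.0106 -0.0054] F [ 0.5 -0.3  0.3] T [-0.03  0.13 -0.  ] w 39.4 q [ 0.27  0.62  1.37 -0.01  1.14  0.22]
shift [ 0.5 -0.8 54.2] turn -0.0 cur 2.9 j6 0.22
```

View pics/s3.png

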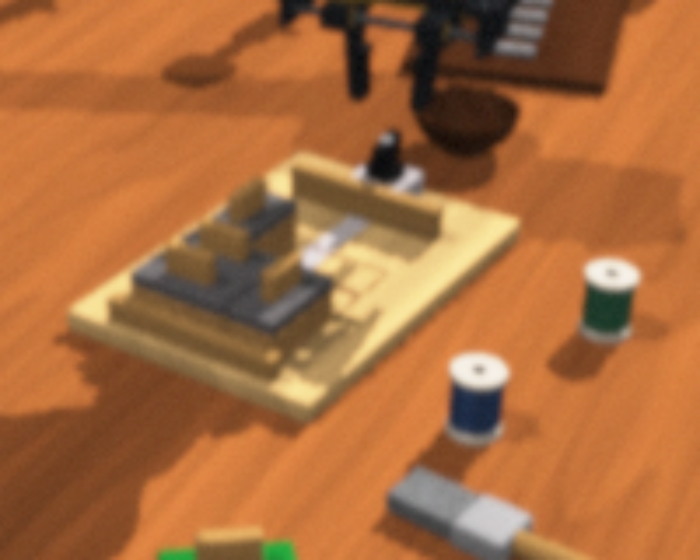

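View pics/t3.png

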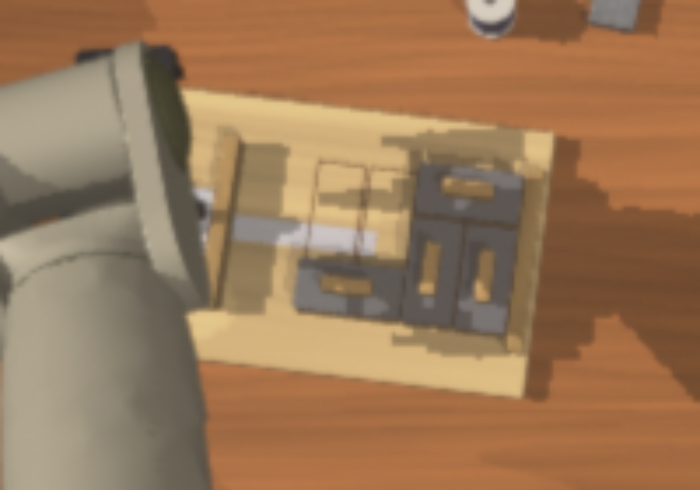

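Call:
arm_command --rows '[[[0.45,0.4,-0.8,15,0],[0.45,0.4,-0.8,32,0],[0.45,0.4,-0.8,45,0],[0.45,0.4,-0.8,52,0],[0.45,0.4,-0.8,54,0],[0.45,0.4,-0.8,54,0],[0.2,0.4,-0.8,54,0],[0,0.4,-0.8,54,0],[0,0.4,-0.8,54,0],[0,0.4,-0.8,54,0]]]'

```text
time_s: 45.1
tool_pos: [552.3, 271.3, 57.5]
orientation: [0.689, 0.725, 0.002, 0.006]
wrist_force: [-0.8, 0.1, 2.2]
width: 11.8
```

Call:
arm_command --rows '[[[0,0,0,0,0],[0,0,0,0,0],[0,0,0,0,0],[0,0,0,0,0],[0,0,0,0,0],[0,0,0,0,0],[0,0,0,0,0],[0,0,0,0,0],[0,0,0,0,0],[0,0,0,0,0]]]'

```text
time_s: 46.1
tool_pos: [552.3, 271.3, 57.5]
orientation: [0.689, 0.725, 0.002, 0.006]
wrist_force: [-0.2, 0.3, 0.6]
width: 11.7
```

```bash
python3 - <<'E'
from det import *
st=stat(); p=st["tool_pos"]; u=np.array([-12.1,-90.4]);u/=np.linalg.norm(u)
for d in (58,60): go(*(np.array([552.3,271.4])+u*d),57,2.9)
E
```

```text
t 46.1 pos [552.3 271.3  57.5] zax [ 0.011  -0.0052] F [-0.2  0.3  0.6] T [-0.15  0.19 -0.09] w 11.7 q [ 0.27  0.69  1.41 -0.01  1.03  0.22]
shift [-56.9 -10.6   0.7] turn -0.0 cur 2.9 j6 0.22
shift [-58.9 -10.9   0.7] turn -0.0 cur 2.9 j6 0.22
```

Call:
arm_command --rows '[[[0,0.4,0.1,0,0],[0,0.8,0.2,0,0],[0,1.2,0.2,0,0],[0,1.6,0.3,0,0],[0,1.6,0.3,0,0],[0,1.6,0.3,0,0],[0,1.6,0.3,0,0],[0,1.6,0.3,0,0],[0,1.6,0.3,0,0],[0,1.6,0.3,0,0]]]'

```text
time_s: 47.1
tool_pos: [552.4, 272.3, 57.5]
orientation: [0.689, 0.725, 0.001, 0.006]
wrist_force: [-1.7, -4.6, 1.9]
width: 11.5
```

```bash
python3 - <<'E'
from det import *
st=stat(); p=st["tool_pos"]; u=np.array([-12.1,-90.4]);u/=np.linalg.norm(u)
E
```

```text
t 47.1 pos [552.4 272.3  57.5] zax [ 0.0104 -0.0063] F [-1.7 -4.6  1.9] T [-0.9   0.41  0.01] w 11.5 q [ 0.27  0.69  1.41 -0.01  1.03  0.23]
```

```bash
python3 - <<'E'
from det import *
for d in (30,58): go(552.4-.1335*d,272.3-.991*d,57.3,2.9)
E
```

```text
shift [-29.5  -5.5   0.3] turn -0.0 cur 2.9 j6 0.23
shift [-57.  -10.7   0.4] turn -0.0 cur 2.9 j6 0.23
```

Call:
arm_command --rows '[[[0,-4,-0.7,0,0],[0,-12,-2.2,0,0],[0,-22,-4.1,0,0],[0,-32,-6,0,0],[0,-42,-7.9,0,0],[0,-50,-9.4,0,0],[0,-54,-10.1,0,0],[0,-56,-10.5,0,0],[0,-57,-10.7,0,0],[0,-57,-10.7,0,0]]]'

```text
time_s: 48.1
tool_pos: [544.6, 214.7, 57.6]
orientation: [0.689, 0.725, 0.001, 0.006]
wrist_force: [2.6, -2.0, -5.7]
width: 11.7
```

```bash
python3 - <<'E'
from det import *
stat(); go(552.4-.1335*60,272.3-.991*60,57.3,2.9)
s=snap("wrist","w19"); stat(); cv2.imwrite("pics/s4.png",cv2.resize(snap("scene")["color"][150:260,230:380],None,fx=5,fy=5,interpolation=cv2.INTER_CUBIC))
E
```

```text
t 48.1 pos [544.6 214.7  57.6] zax [ 0.0102 -0.0068] F [ 2.6 -2.  -5.7] T [-0.25 -0.15 -0.11] w 11.7 q [ 0.18  0.63  1.51 -0.01  0.99  0.13]
shift [-1.8 -0.3  0.3] turn 0.0 cur 2.9 j6 0.13
t 48.15 pos [544.6 214.7  57.5] zax [ 0.0102 -0.0069] F [ 2.7 -1.7 -6. ] T [-0.25 -0.24 -0.1 ] w 11.6 q [ 0.18  0.63  1.51 -0.01  0.99  0.13]
```

View pics/s4.png

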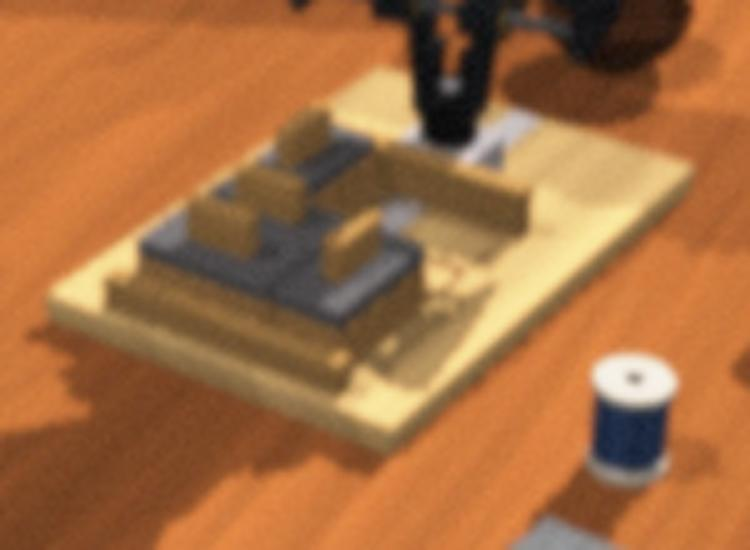

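Call:
arm_command --rows '[[[0,-0.5,-0.1,0,0],[0,-1,-0.2,0,0],[0,-1.5,-0.2,0,0],[0,-1.8,-0.3,0,0],[0,-1.8,-0.3,0,0],[0,-1.8,-0.3,0,0],[0,-1.8,-0.3,0,0],[0,-1.8,-0.3,0,0],[0,-1.8,-0.3,0,0],[0,-1.8,-0.3,0,0]]]'

```text
time_s: 49.2
tool_pos: [544.4, 213.0, 57.6]
orientation: [0.689, 0.725, 0.001, 0.006]
wrist_force: [1.0, 1.7, -4.9]
width: 11.7
```

```bash
python3 - <<'E'
from det import *
stat(); s=snap("wrist","w19"); cv2.imwrite("pics/s4.png",cv2.resize(snap("scene")["color"][150:220,250:350],None,fx=7,fy=7,interpolation=cv2.INTER_CUBIC))
t=snap("top"); cv2.imwrite("pics/t4.png",cv2.resize(t["color"][160:260,150:290],None,fx=5,fy=5,interpolation=cv2.INTER_CUBIC))
E
```

```text
t 49.2 pos [544.4 213.   57.6] zax [ 0.0102 -0.0067] F [ 1.   1.7 -4.9] T [ 0.12 -0.19 -0.07] w 11.7 q [ 0.18  0.63  1.52 -0.01  0.98  0.13]
```

View pics/s4.png

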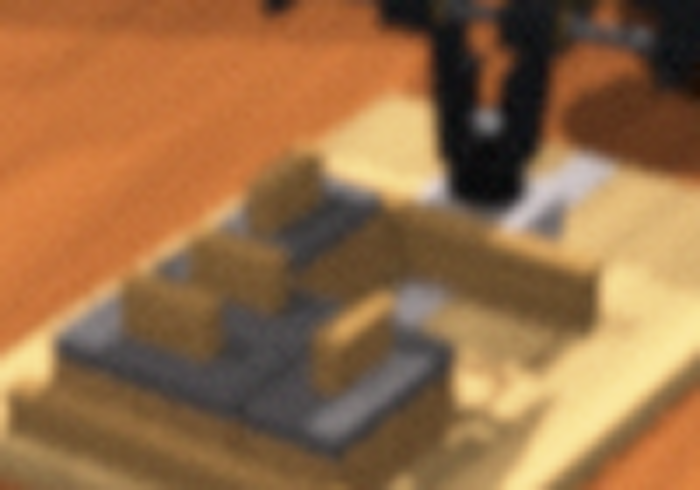

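View pics/t4.png

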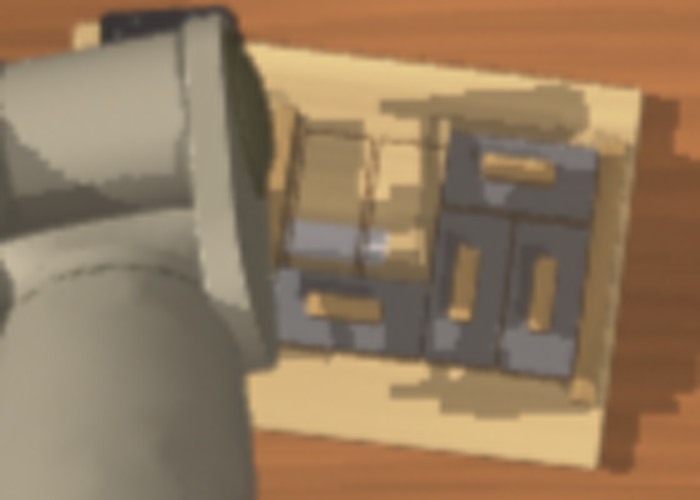

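Call:
arm_command --rows '[[[0,-0.5,-0.1,0,0],[0,-0.5,-0.1,0,0.1],[0,-0.5,-0.1,0,0.22],[0,-0.5,-0.1,0,0.36],[0,-0.5,-0.1,0,0.5],[0,-0.5,-0.1,0,0.64],[0,-0.5,-0.1,0,0.78],[0,-0.5,-0.1,0,0.9],[0,-0.5,-0.1,0,1],[0,-0.5,-0.1,0,1]]]'

```text
time_s: 50.35
tool_pos: [544.7, 212.1, 57.6]
orientation: [0.952, 0.305, 0.004, 0.005]
wrist_force: [5.4, -1.2, -6.5]
width: 11.6
```

```bash
python3 - <<'E'
from fit import *
stat(); go(544.4,212.9,57.4,90+YB)
E
```

```text
t 50.35 pos [544.7 212.1  57.6] zax [ 0.0111 -0.0072] F [ 5.4 -1.2 -6.5] T [-0.16 -0.44 -0.09] w 11.6 q [ 0.17  0.63  1.52 -0.01  0.98  1.13]
shift [ 0.2 -0.8  0.2] turn 0.751 cur -54.5 j6 1.13
```

Call:
arm_command --rows '[[[0,0,0,0,0.12],[0,0,0,0,0.25],[0,0,0,0,0.38],[0,0,0,0,0.5],[0,0,0,0,0.6],[0,0,0,0,0.68],[0,0,0,0,0.74],[0,0,0,0,0.78],[0,0,0,0,0.78],[0,0,0,0,0.78]]]'

```text
time_s: 51.35
tool_pos: [544.9, 211.9, 57.6]
orientation: [0.997, -0.078, 0.006, 0.003]
wrist_force: [3.8, -0.4, -6.1]
width: 11.8
```

```bash
python3 - <<'E'
from fit import *
stat(); go(544.4,212.9,57.4,90+YB)
E
```

```text
t 51.35 pos [544.9 211.9  57.6] zax [ 0.0114 -0.0076] F [ 3.8 -0.4 -6.1] T [-0.15 -0.23  0.33] w 11.8 q [ 0.17  0.63  1.52 -0.01  0.98  1.91]
shift [-0.6 -0.9  0.2] turn -0.026 cur -99.0 j6 1.91
```

Call:
arm_command --rows '[[[0,0,0,0,0.02],[0,0,0,0,0.05],[0,0,0,0,0.05],[0,0,0,0,0.05],[0,0,0,0,0.05],[0,0,0,0,0.05],[0,0,0,0,0.05],[0,0,0,0,0.05],[0,0,0,0,0.05],[0,0,0,0,0.05]]]'

```text
time_s: 52.35
tool_pos: [544.8, 211.9, 57.6]
orientation: [0.995, -0.103, 0.006, 0.003]
wrist_force: [1.7, -0.5, -5.0]
width: 11.9
```

```bash
python3 - <<'E'
from fit import *
stat(); go(544.4,212.9,57.4,90+YB)
E
```

```text
t 52.35 pos [544.8 211.9  57.6] zax [ 0.0112 -0.0077] F [ 1.7 -0.5 -5. ] T [-0.08  0.05  0.59] w 11.9 q [ 0.17  0.63  1.52 -0.01  0.98  1.96]
shift [-0.6 -0.9  0.1] turn -0.076 cur -101.9 j6 1.96
```

Call:
arm_command --rows '[[[0.4,0,0,0,0],[0.4,0,0,0,0],[0.4,0,0,0,0],[0.4,0,0,-3,0],[0.4,0,0,-20,0],[0.45,0,0,-60,0],[0.5,-25,0,-110,0],[0.5,-50,0,-150,0],[0.5,-70,0,-175,0],[0.5,-80,0,-185,0]]]'

```text
time_s: 53.35
tool_pos: [463.8, 230.4, 244.8]
orientation: [0.995, -0.103, 0.008, 0.002]
wrist_force: [0.4, 0.5, -0.3]
width: 44.1
```

```bash
python3 - <<'E'
from fit import *
bot.snapshot("top");s=snap("wrist","w20"); stat(); cv2.imwrite("pics/w20z.png",cv2.resize(s["color"][:250,120:480],None,fx=2.2,fy=2.2,interpolation=cv2.INTER_CUBIC))
E
```

```text
t 53.45 pos [464.2 230.1 242.5] zax [ 0.0134 -0.007 ] F [0.7 0.1 0.1] T [-0.02  0.15  0.04] w 43.7 q [ 0.24  0.29  1.52 -0.01  1.32  2.02]
```

View pics/w20z.png

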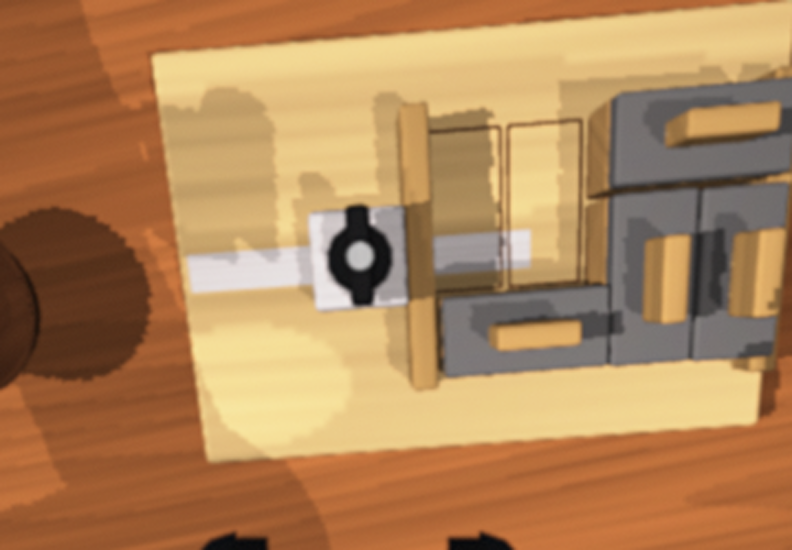

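```bash
python3 - <<'E'
from fit import *
import cv2
s=snap("wrist"); im=s["color"]
cv2.imwrite("pics/w21z.png",cv2.resize(im[80:185,240:400],None,fx=5,fy=5,interpolation=cv2.INTER_CUBIC)); stat()
c_,q=np.cos(B[2]),np.sin(B[2]); tb=lambda c:((c-B[:2])@np.array([[c_,-q],[q,c_]])).round(1).tolist()
z=lambda P:np.array(P)/2.2+[120,0]
print("stop face edge",tb(px2w(s,z([(427,110),(436,384)]),48)))
print("box4 lid",tb(px2w(s,z([(441,295),(446,375),(607,285),(607,365)]),58)))
print("knob bar ends",tb(px2w(s,z([(358,207),(362,303)]),78)))
E
```

```text
t 53.5 pos [464.5 229.7 241. ] zax [ 0.011  -0.0077] F [-0.2  0.1  0.1] T [-0.03  0.13 -0.07] w 44.3 q [ 0.24  0.29  1.52 -0.01  1.32  2.02]
stop face edge [[65.4, 41.3], [-67.0, 42.8]]
box4 lid [[-20.9, 39.5], [-61.2, 38.6], [-22.6, -43.5], [-62.6, -44.5]]
knob bar ends [[21.2, 78.2], [-21.3, 79.5]]
```

View pics/w21z.png

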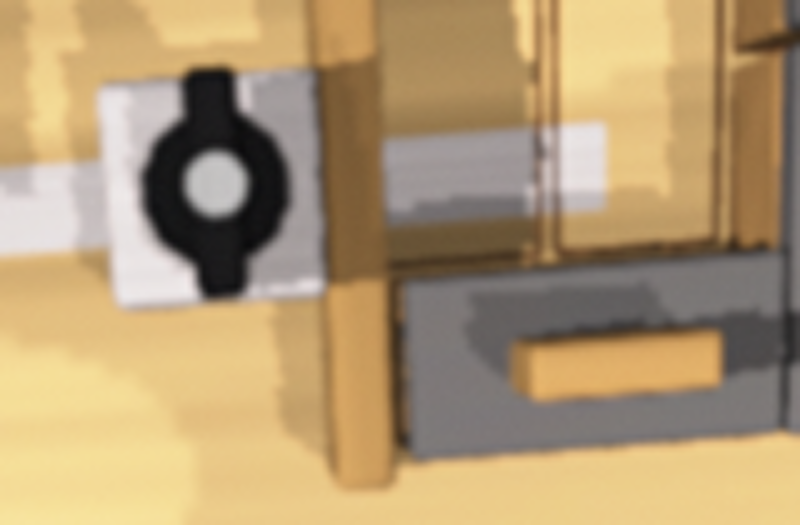

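```bash
python3 - <<'E'
from fit import *
s=snap("scene","s9"); t=snap("top","t9"); stat()
E
```

```text
t 53.6 pos [464.7 229.4 239.8] zax [ 0.0086 -0.0084] F [-0.6  0.3  0.2] T [ 0.03  0.18 -0.04] w 44.0 q [ 0.24  0.29  1.52 -0.01  1.32  2.02]
```

View pics/s9.png

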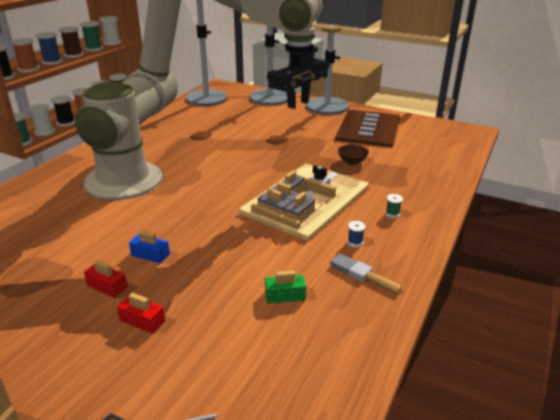

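The four boxes are in the layer at (290,195), and the knob is at (320,172). The spools, brush, bowl and coloured look-alikes are where they began, and the arm is clear.

```bash
python3 - <<'E'
from plant import bot
print(bot.sign_off())
E
```

```text
the job is handed in; nothing more can be done
None
```

The job is handed in after about 54 s. The boxes are packed, and the stop sits at about the layer's end with the clamp screwed home.

- **What I did:** I unscrewed the clamp by about 1.75 rad and slid the stop back to its end. Only four stock boxes were present, so I laid them in slots 1–4. That leaves slots 5 and 6 empty, the two crosswise outlines on the stop's half. I then slid the stop forward 60.6 mm, putting it at about −0.6 mm on its own scale, and screwed the clamp home.
- **Boxes:** wrist pictures put the boxes in slots 1–3 within about 1 mm and 1° of their targets. Slot 4's box came out about 1–2 mm short of its place, towards the lip.
- **Stop:** it is set by travel and is not pressed on the layer. The last picture shows a gap of about 1–2 mm between it and slot 4's box, where 1 mm is nominal. Force readings showed no clear contact with the box.
- **Clamp:** torque rose to 0.59 N m against the home end, and the grip bar lies along board x.
- **Bystanders:** in the last scene picture the spools, brush, bowl and coloured look-alikes look unmoved.
- **Readings that disagreed:** board angle readings ranged from −7.0° to −8.0°, and I used −7.5°. When I gripped the knob the second time, the stop needed about 1 mm more push to reach its back end. It had therefore probably been drawn slightly off the end at the first release.

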